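# Make up two craft kits, one with a fresh casting from the clamshell clamp

## Task

Make up the two kits. Rectangular tray: stand the dropper bottle upright in its narrow bay and set the mixing cup upright in its wide bay; round tray: stand the gel bottle upright in its narrow bay and lay the cast ring flat in its wide bay. The ring is in the clamshell clamp: swing the clamp's lid up past vertical so that it stays open, lift the ring out, and leave the lid open; do not knock over the tall resin bottle.

Things in the scene. Friction and masses are not known exactly. Their poses are not given: they have to be found in the camera images.
- dropper_bottle: loose dropper bottle with a dark body and a long round-topped white cap: a round body 26 mm across from 0 to 50 mm height, then a cap 20 mm across up to 85 mm. Origin at the centre of its underside, z up. Stands upright on the worktop; about 24 g
- gel_bottle: loose gel colour bottle: a round white body 27 mm across from 0 to 40 mm height, then a neck and flat-topped black cap 21 mm across up to 69 mm. Origin at the centre of its underside, z up. Stands upright on the worktop; about 28 g
- mix_cup: loose small whitish mixing cup, a round open bowl 44 mm across at the rim and 21 mm high, with two flat ears that bring its length along its own y to 71 mm; grasp it across its own x (44 mm at the rim, 38 mm at the foot). Origin at the centre of its underside, z up. About 18 g
- cast_ring: loose white cast ring, 46 mm outside diameter, 30 mm hole, 22 mm high, lying with its axis upright. Origin at the centre of its underside, z along its axis. At the start it sits 8 mm deep in the clamp's round pocket, standing 14 mm out of the block's face, under the lid's pressure bar, and can be seen through the lid's open frame; about 30 g
- rect_tray: fixed rectangular light-wood tray, 100 mm (its x) by 176 mm (its y) outside, floor 3 mm thick, walls 4 mm thick and 14 mm high. A 4 mm divider along x, as high as the walls, is centred at y = +26 mm: narrow bay from y = +28 to +84 mm (middle at y = +56 mm), wide bay from y = -84 to +24 mm (middle at y = -30 mm); both run from x = -46 to +46 mm. Origin at the centre of its underside
- round_tray: fixed round light-wood tray, 170 mm outside diameter, floor 3 mm thick, wall 4 mm thick and 14 mm high (inner radius 81 mm). A straight 4 mm divider along its x, as high as the wall, is centred at y = +22 mm: the narrow bay is the part at y > +24 mm (middle at x = 0, y = +52 mm), the wide bay the part at y < +20 mm (middle at x = 0, y = -30 mm). Origin at the centre of its underside
- mould: fixed clamshell clamp: grey block 100 x 100 mm, 22 mm high, with a round pocket 8 mm deep at its centre for the ring (and a low core of 25 mm diameter inside the ring). Hinge line along its y, at x = +56 mm, z = 25 mm. Origin at the centre of the block's underside; its -x side, with the lid's grip bar, faces roughly to the robot
- mould_lid (a joint): lid angle in rad: 0 shut (lying on the block), 1.57 upright, 2.3 stop. The lid is an open aluminium frame 100 x 100 mm, 20 mm high, with a bar across the ring, 160 g; it moves freely: below vertical it falls shut, well past vertical it falls slowly open to the stop and stays
- lid_grip (a point): middle of the lid's black grip bar: a round bar 18 mm in diameter and 26 mm long, parallel to the hinge line, carried on a 10 mm wide neck in front of the lid. Shut, it lies at x = -80 mm, z = 37 mm in the clamp's frame (136 mm from the hinge line). Pinched across its two flat ends from above, it can turn between the fingers while the lid swings
- resin_bottle: bystander: tall black bottle with a pointed tip, 33 x 57 x 168 mm, loose, standing upright. Origin at the centre of its underside
Things that resemble listed ones, but are neither listed nor needed, are in the scene too. Several things have the shape of the mould; the one meant has the colours described above.

How it is judged:
By the outcome, as a careful person would: the job done as asked, in the order asked, and still so for the second after the job is handed in, with the robot touching nothing.
It also fails if it takes over 118 s, if anything falls off the work surface, if the arm or the gripper's body presses on something with over 40 N, if the wrist force passes 120 N, or if a joint passes its speed limit or range.

## Robot

A 6-joint arm with a two-finger parallel gripper is mounted at the origin on the work surface; the furniture and walls round the work are solid. World frame = base frame: x ahead of the robot, y to its left, z up, the work surface at z = 0. Lengths are in m, angles in rad, forces in N, time in s.
With the tool pointing down it reaches from about 0.325 to 0.775 m from the base axis. Payload 5.5 kg.
Tool frame: the origin (TCP) lies at the very end of the fingers, on their centre line; the grasp point (between the pads) lies 19 mm behind it; z points along the fingers, x is the direction in which the jaws open and shut, and the axes are right-handed (so a half turn about z gives the same grasp; the last joint's range is limited). The gripper opens to 88 mm and grips with 3 to 60 N. Pads are 20 mm wide; open, the fingers measure 115 mm over their backs; the gripper's body (75 mm by 178 mm) begins 61 mm behind the grasp point.
Start: joints at [1.219, 0.091, 1.231, -0, 1.82, -0.057], TCP at [0.174, 0.574, 0.193] pointing down, gripper open.
Joint ranges: [-2.87, 2.87], [-0.86, 2.18], [0.17, 2.46], [-1.51, 4.65], [0.06, 2.69], [-2.65, 2.65]. Speed limits (rad/s): [2.57, 2.57, 3.01, 3.14, 3.14, 3.14].

## Interface

Orientations are given as a rotation vector (axis times angle).
In Python, from workcell import env gives the robot as it stands.
- The arm moves only by the tool play_rows, never from a script. Its argument "motion" is a list of rows, each a list of 2 entries, a list of its own where there are three numbers: the shift along the tool's x, y, z in m, then the turn about the tool's z in degrees. In form: [[[x, y, z], twist], ...]. A call has exactly 8 rows; each row is the pose to reach, as a shift and turn from the pose commanded when the call began, along the tool's axes at that moment; what a row does not reach only later rows make up. A row lasts 1/12 s, in which the tool goes at most 41.7 mm and 7.16 degrees, less where a joint would pass 70% of its speed; a pose out of reach is approached as far as the arm can. A call with a gripper value outside its range is refused whole. "claw" is the opening, from 0 (shut) to 1 (fully open), set as the call begins (left out, the last holds). The fingers move at their own pace and stop on an object; the grip force is fixed at half the most. Time passes only in rows, so rows that repeat a pose let the fingers close, or fill a call up. It gives the time, the measured TCP pose, the force and the opening at its end, in the units of the state.
- env.get_obs(): the state, without advancing time (a new reading comes with each control period).
- env.read_camera(name): name is "side" or "top"; returns a dict with "pixels" (480x640x3 uint8, red, green, blue), "K" (3x3 intrinsics, pixels), "eye" and "attitude" of the camera in the world. Camera axes: x right, y up, looking along -z (the intrinsics and any distortion apply to the point x, -y, -z); pixel columns grow to the right and rows downward; lengths in m; the calibration is good to about 2 mm. A picture is of the moment at which its call begins. There is no depth.
- env.finish_job(): hands the job in, once; it reports no verdict.
The state is a dict: "clock": time; "joint_positions": joint angles; "qvel": joint speeds; "tau": joint torques, N m; "eef_pos": TCP position; "eef_rot": TCP orientation; "ft_force": force on the tool from outside, world axes, zero at the start; "ft_torque": the same for the moment, N m; "opening": finger opening in m.
Only numpy, scipy, OpenCV 4.12 (cv2) and the standard library are available. Lean on these libraries where they do the work, as an engineer would, in place of code of your own. Each camera call takes 0.05 s, during which the arm holds its last target.

## Working session

There is one attempt and no reset: what is moved stays moved. The work goes in short steps, Python scripts to look and compute and a tool call to move; the robot and the scene stay as the last step left them, time stands still between calls to the robot, and variables do not carry over. Pictures are saved under pics/ and viewed, and the job is handed in when it is done.

Besides the shell and the picture viewer there is one more tool, called as name(argument=value, ...) on one line, values as JSON. play_rows: Moves the arm, as the interface text tells. Its arguments: {"type":"object","properties":{"motion":{"type":"array"},"claw":{"type":"number"}},"required":["motion"]}

```bash
ls; mkdir -p pics
python3 - <<'E'
from workcell import env
import cv2
print(env.get_obs())
for n in("top","side"):
    c=env.read_camera(n); cv2.imwrite(f"pics/{n}0.png",c["pixels"][:,:,::-1]); print({k:v for k,v in c.items() if k!="pixels"})
E
```

```text
pics
{'clock': 0.0, 'joint_positions': array([ 1.21932719e+00,  9.18452045e-02,  1.23187962e+00,  8.62733133e-06,
        1.81981446e+00, -5.67077618e-02]), 'qvel': array([-0.00185084, -0.00029944,  0.00015148, -0.00074495, -0.00169107,
        0.00038277]), 'tau': array([-4.41800430e-04, -4.46442103e+01, -4.06452942e+01,  7.00713345e-02,
        2.88677076e-02, -1.06736913e-04]), 'eef_pos': array([0.17418546, 0.57378223, 0.19181866]), 'eef_rot': array([ 2.52271683,  1.870515  , -0.00256186]), 'ft_force': array([-0.61978768, -0.46257754,  0.36671654]), 'ft_torque': array([0.02341065, 0.01530351, 0.02257556]), 'opening': 0.08782621442901976}
{'K': array([[509.40909146,   0.        , 324.2250398 ],
       [  0.        , 509.40909146, 244.18665897],
       [  0.        ,   0.        ,   1.        ]]), 'eye': array([0.36626539, 0.01522549, 1.43641739]), 'attitude': array([ 0.05653976, -0.05953872, -1.54981391])}
{'K': array([[454.01364744,   0.        , 324.66471945],
       [  0.        , 454.01364744, 241.46205047],
       [  0.        ,   0.        ,   1.        ]]), 'eye': array([-0.00619053, -0.79042207,  0.45647313]), 'attitude': array([ 1.13482145, -0.32226899, -0.5273577 ])}
```

View pics/top0.png

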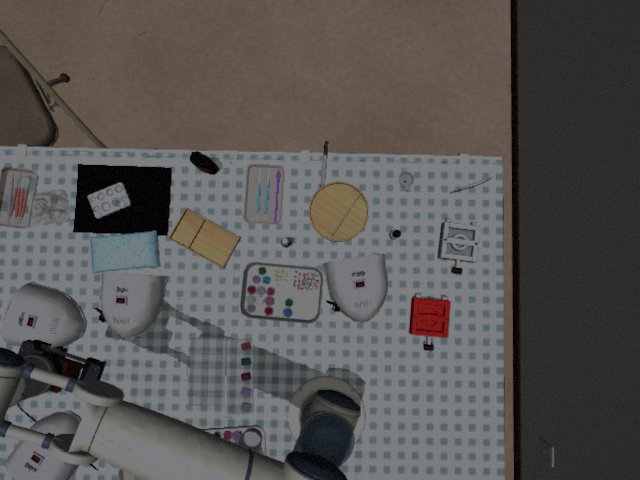

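View pics/side0.png

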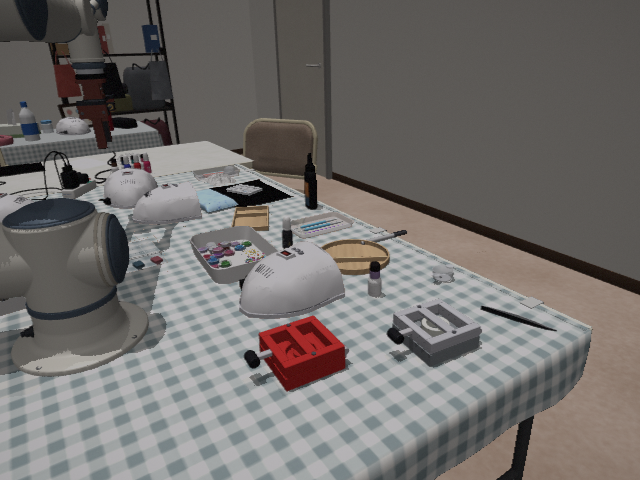

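The top view shows the rect tray near (205,238), round tray (339,211), dropper (286,242), gel bottle (396,233), cup (407,181), grey clamp (459,243) with its grip at (456,268), and resin bottle (204,162). The red clamp is a decoy. I'll zoom in next.

```bash
cat > h.py <<'E'
import numpy as np, cv2
from scipy.spatial.transform import Rotation as R
from workcell import env
class Cam:
    def __init__(s,n):
        c=env.read_camera(n); s.im=c["pixels"][:,:,::-1].copy(); s.K=c["K"]; s.e=c["eye"]; s.R=R.from_rotvec(c["attitude"]).as_matrix()
    def ray(s,p):
        d=np.linalg.inv(s.K)@[p[0],p[1],1]; return s.R@(d*[1,-1,-1])
    def plane(s,p,z):
        d=s.ray(p); return s.e+d*(z-s.e[2])/d[2]
    def proj(s,P):
        q=s.R.T@(np.array(P,float)-s.e); q=q*[1,-1,-1]; q=s.K@q; return q[:2]/q[2]
def tri(c1,p1,c2,p2):
    d1=c1.ray(p1);d2=c2.ray(p2);d1/=np.linalg.norm(d1);d2/=np.linalg.norm(d2)
    t=np.linalg.lstsq(np.c_[d1,-d2],c2.e-c1.e,rcond=None)[0]
    a=c1.e+t[0]*d1;b=c2.e+t[1]*d2
    return (a+b)/2,np.linalg.norm(a-b)
def crop(im,x,y,w,h,k,name):
    cv2.imwrite(name,cv2.resize(im[y:y+h,x:x+w],None,fx=k,fy=k,interpolation=cv2.INTER_CUBIC))
E
python3 - <<'E'
from h import *
t=Cam("top");s=Cam("side")
np.savez("c0.npz",t=t.im,s=s.im)
crop(t.im,380,160,130,110,6,"pics/a.png"); crop(t.im,160,140,220,140,3.6,"pics/b.png")
crop(s.im,220,220,280,160,2.8,"pics/c.png"); crop(s.im,210,140,200,150,4,"pics/d.png")
E
```

```text
(no output)
```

View pics/a.png

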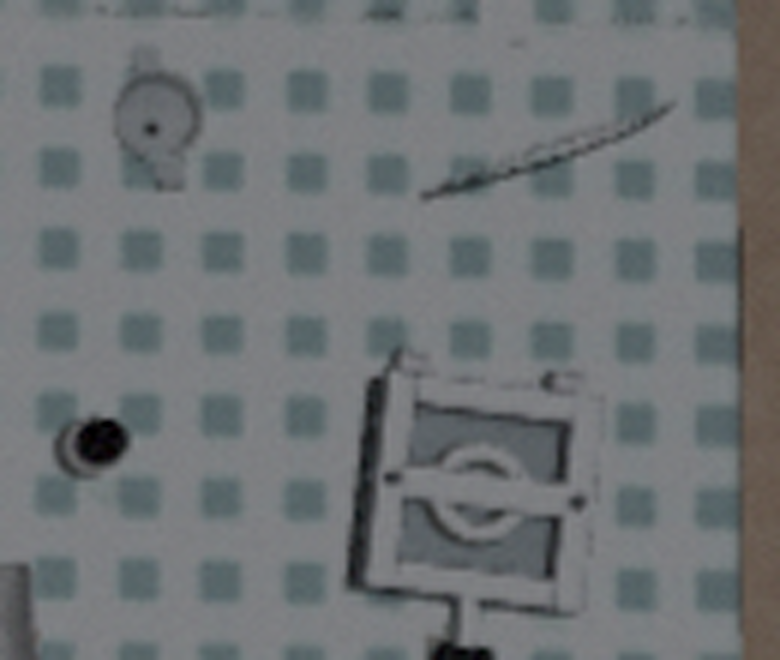

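View pics/b.png

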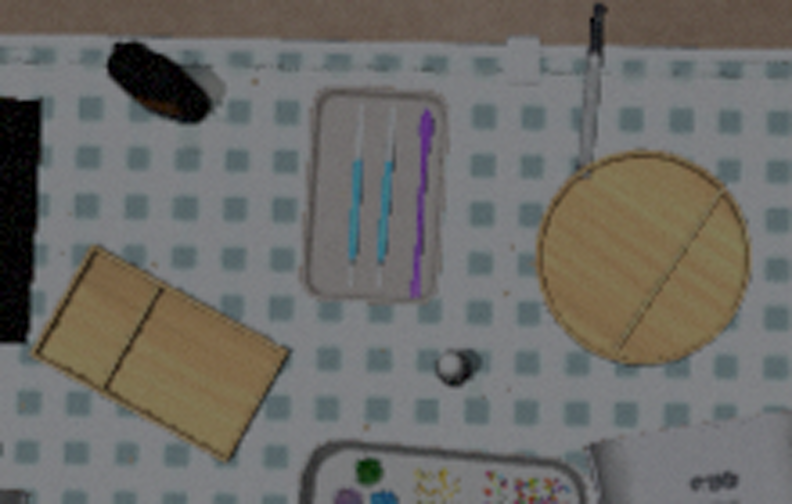

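View pics/c.png

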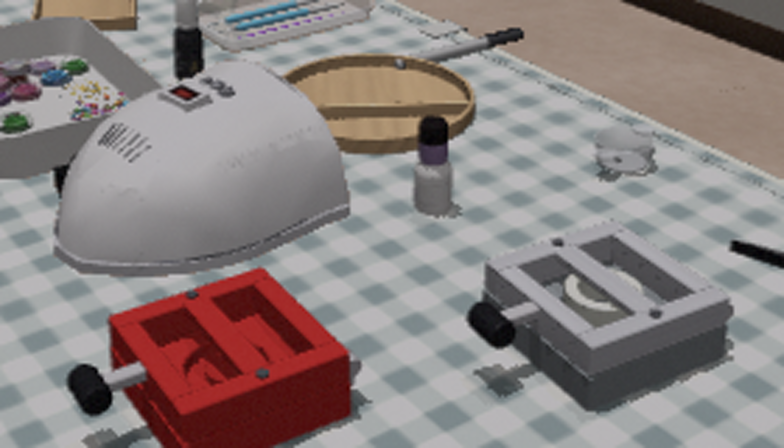

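View pics/d.png

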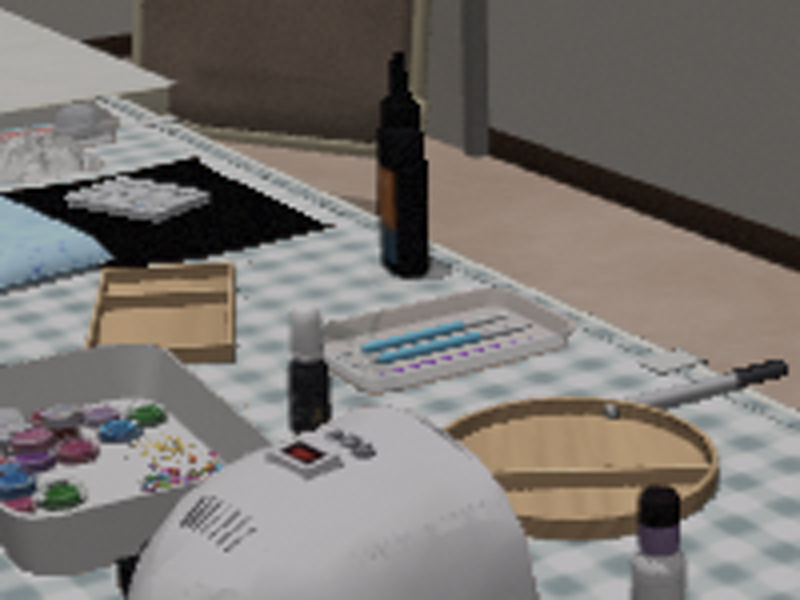

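Run:
```python
from h import *
t=Cam("top");s=Cam("side")
hsv=cv2.cvtColor(t.im,cv2.COLOR_BGR2HSV)
m=cv2.inRange(hsv,(10,70,60),(28,255,255)); m[:, :150]=0; m[:150]=0; m[280:]=0
m=cv2.morphologyEx(m,cv2.MORPH_CLOSE,np.ones((5,5)))
cs=[c for c in cv2.findContours(m,0,1)[0] if cv2.contourArea(c)>800]
for c in cs:
    print("area",cv2.contourArea(c))
    P=np.array([t.plane(p,0.014)[:2] for p in c[:,0].astype(float)],np.float32)
    if c[:,0,0].mean()<280:
        r=cv2.minAreaRect(P*1000); print("rect",r,cv2.boxPoints(r))
    else:
        print("ell",cv2.fitEllipse(P*1000), cv2.minEnclosingCircle(P*1000))
def o(u,v,k,x0,y0): return ((u+.5)/k-.5+x0,(v+.5)/k-.5+y0)
b=lambda u,v:o(u,v,3.6,160,140); a=lambda u,v:o(u,v,6,380,160)
c_=lambda u,v:o(u,v,2.8,220,220); d=lambda u,v:o(u,v,4,210,140)
W=lambda p,z:np.round(t.plane(p,z)[:2]*1000,1)
print("rect div",W(b(163,288),.014),W(b(106,389),.014))
print("round div",W(b(722,194),.014),W(b(620,346),.014))
print("brush end",W(b(583,175),.014), "handle",W(b(598,10),.014))
print("dropper",W(b(450,365),.08), "side top mid tri",tri(t,b(450,365),s,d(306,318)))
print("gel",W(a(102,440),.069),"tri",tri(t,a(102,440),s,c_(433,121)))
print("cup",W(a(157,115),.021),"ears",W(a(146,48),.018),W(a(171,190),.018))
print("lid corners z.045",[W(a(*q),.042) for q in ((390,370),(604,392),(582,612),(362,585))])
print("lid bolts",W(a(393,477),.042),W(a(578,502),.042))
print("ring",W(a(480,492),.036),"grip",W(a(463,653),.037))
print("hinge lugs",W(a(404,355),.025),W(a(565,380),.025))
print("resin",W(b(158,82),.12), "resin bottom side", s.plane(d(405,272),0), "tip tri",tri(t,b(128,50),s,d(397,55)))
```

```text
area 2100.5
rect ((483.7115173339844, 351.17889404296875), (175.38380432128906, 98.18599700927734), 62.61201477050781) [[399.7818  295.89966]
 [486.96228 250.73279]
 [567.64124 406.45813]
 [480.46075 451.625  ]]
area 2672.5
ell ((566.5860595703125, -23.614099502563477), (164.08631896972656, 165.54592895507812), 87.48379516601562) ((566.5935668945312, -23.49724006652832), 84.03893280029297)
rect div [534.2 349.9] [454.4 391.2]
round div [617.2 -85. ] [496.   -7.4]
brush end [630.   24.2] handle [762.   15.1]
dropper [473.3 119.5] side top mid tri (array([0.47415138, 0.1196124 , 0.07545691]), np.float64(0.0011099698538084705))
gel [ 502.2 -180.9] tri (array([ 0.50221909, -0.18082828,  0.06951244]), np.float64(7.023683057285285e-05))
cup [ 660.6 -212.1] ears [ 693.1 -207.1] [ 625.8 -219.4]
lid corners z.045 [array([ 539.9, -316.7]), array([ 531.8, -415.1]), array([ 430.5, -404.8]), array([ 440.8, -304.2])]
lid bolts [ 490.6 -318.2] [ 480.9 -403. ]
ring [ 485.  -359.7] grip [ 410.8 -351.7]
hinge lugs [ 549.2 -327.3] [ 539.  -402.2]
resin [672.4 334.3] resin bottom side [ 6.80777000e-01  3.42878633e-01 -5.55111512e-17] tip tri (array([0.68290078, 0.34526707, 0.16722154]), np.float64(0.002123492239820465))
```

```bash
cat >> h.py <<'E'
def go(*ws):
    """ws: (x,y,z,jawdeg) mm world; prints shift in tool axes(mm), twist deg from measured pose"""
    o=env.get_obs(); Rm=R.from_rotvec(o["eef_rot"]).as_matrix(); p=o["eef_pos"]*1000
    x=Rm[:,0]; yaw=np.degrees(np.arctan2(x[1],x[0])); q=np.degrees(o["joint_positions"])
    print("t %.2f p %s yaw %.2f tilt %.2f q1 %.1f q6 %.1f open %.1f F %s"%(o["clock"],np.round(p,1),yaw,np.degrees(np.arccos(-Rm[2,2])),q[0],q[5],o["opening"]*1000,np.round(o["ft_force"],1)))
    for w in ws:
        s=Rm.T@(np.array(w[:3])-p)
        tw=-((w[3]-yaw+90)%180-90)
        print(w,"->",np.round(s,1),"twist %.1f"%tw,"or %.1f"%(tw-180*np.sign(tw)))
E
python3 - <<'E'
from h import *
t=Cam("top");s=Cam("side")
crop(t.im,420,210,70,70,8,"pics/e.png");crop(s.im,370,290,130,90,6,"pics/f.png")
go((473.5,119.5,150,0))
E
```

```text
t 0.40 p [174.3 574.1 192.8] yaw 73.11 tilt 0.01 q1 69.9 q6 -3.3 open 87.6 F [ 0.6  0.4 -0.1]
(473.5, 119.5, 150, 0) -> [-348.   418.3   42.9] twist 73.1 or -106.9
```

View pics/e.png

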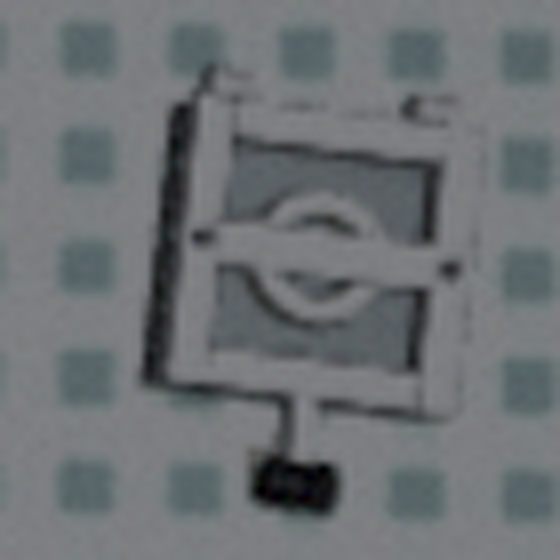

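View pics/f.png

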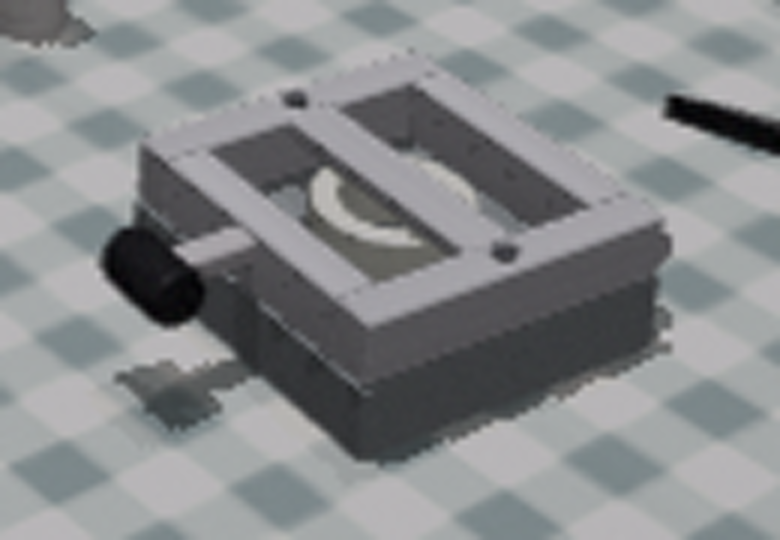

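play_rows(motion=[[[-0.348,0.418,0.043],100.5],[[-0.348,0.418,0.043],100.5],[[-0.348,0.418,0.043],100.5],[[-0.348,0.418,0.043],100.5],[[-0.348,0.418,0.043],100.5],[[-0.348,0.418,0.043],100.5],[[-0.348,0.418,0.043],100.5],[[-0.348,0.418,0.043],100.5]], claw=0.6)

```text
clock: 1.07
eef_pos: [0.3575, 0.2947, 0.1668]
eef_rot: [-3.113, -0.423, -0.001]
ft_force: [1.7, -0.1, -1.3]
opening: 0.0524
```

Run:
```python
from h import *
go((473.5,119.5,150,-27.4))
t=Cam("top");s=Cam("side")
P,e=tri(t,(457.0,270.1),s,(395.0,335.6));print(P,e)
```

```text
t 1.07 p [357.5 294.7 166.8] yaw 15.48 tilt 0.05 q1 35.3 q6 19.8 open 52.4 F [ 1.7 -0.1 -1.3]
(473.5, 119.5, 150, -27.4) -> [ 65.  199.8  16.8] twist 42.9 or -137.1
[ 0.40585679 -0.35172483  0.03857742] 0.0008414671194094158
```

play_rows(motion=[[[0.065,0.2,0.017],42.9],[[0.065,0.2,0.017],42.9],[[0.065,0.2,0.017],42.9],[[0.065,0.2,0.017],42.9],[[0.065,0.2,0.017],42.9],[[0.065,0.2,0.017],42.9],[[0.065,0.2,0.017],42.9],[[0.065,0.2,0.017],42.9]])

```text
clock: 1.83
eef_pos: [0.4739, 0.1223, 0.1497]
eef_rot: [-3.055, 0.729, 0.001]
ft_force: [-1.1, 0.1, -0.5]
opening: 0.0527
```

Run:
```python
from h import *
s=Cam("side");t=Cam("top")
crop(s.im,210,140,200,150,4,"pics/g.png");crop(t.im,210,170,150,110,5,"pics/g2.png")
go((473.8,119.5,20,-27.4))
```

```text
t 1.93 p [473.6 123.2 150. ] yaw -26.76 tilt 0.04 q1 10.6 q6 37.3 open 52.7 F [ 0.3 -0.5  1.4]
(473.8, 119.5, 20, -27.4) -> [  1.9   3.2 130. ] twist 0.6 or -179.4
```

View pics/g.png

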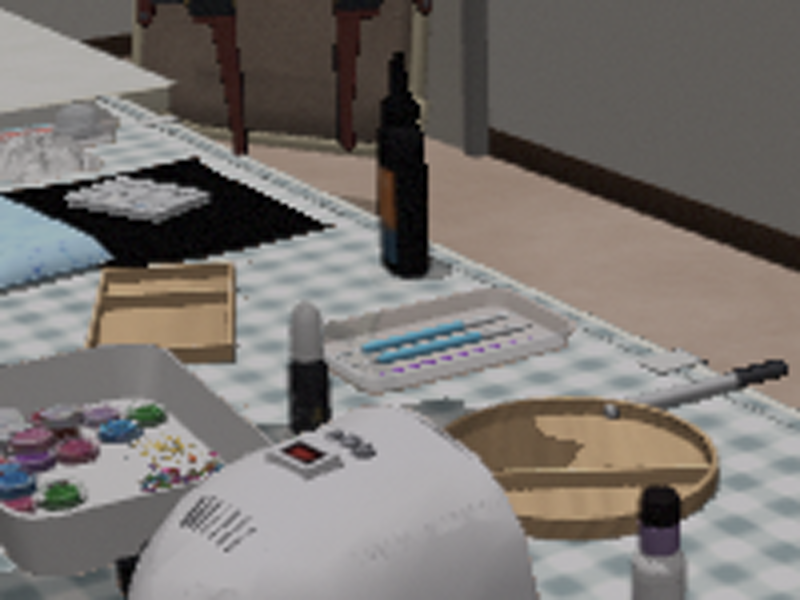

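The fingers straddle the dropper, bottle at (308,370) in the crop. Descending and gripping.

play_rows(motion=[[[0.002,0.003,0.02],0.6],[[0.002,0.003,0.05],0.6],[[0.002,0.003,0.08],0.6],[[0.002,0.003,0.105],0.6],[[0.002,0.003,0.122],0.6],[[0.002,0.003,0.13],0.6],[[0.002,0.003,0.13],0.6],[[0.002,0.003,0.13],0.6]])

```text
clock: 2.6
eef_pos: [0.4744, 0.1191, 0.0205]
eef_rot: [-3.051, 0.748, -0.001]
ft_force: [0.2, -0.0, 1.1]
opening: 0.0526
```

play_rows(motion=[[[0,0,0],0],[[0,0,0],0],[[0,0,0],0],[[0,0,0],0],[[0,0,0],0],[[0,0,0],0],[[0,0,0],0],[[0,0,0],0]], claw=0.15)

```text
clock: 3.27
eef_pos: [0.4747, 0.1182, 0.02]
eef_rot: [-3.05, 0.752, -0.001]
ft_force: [-0.6, 0.6, 2.4]
opening: 0.0188
```

Run:
```python
from h import *
go((473.8,119.5,150,-27.4),(509.5,400.9,150,-27.4))
```

```text
t 3.27 p [474.7 118.2  20. ] yaw -27.69 tilt 0.04 q1 10.0 q6 37.7 open 18.8 F [-0.6  0.6  2.4]
(473.8, 119.5, 150, -27.4) -> [  -1.3   -0.8 -130. ] twist -0.3 or 179.7
(509.5, 400.9, 150, -27.4) -> [-100.5 -266.6 -129.9] twist -0.3 or 179.7
```

Run:
```python
from h import *
s=Cam("side");t=Cam("top")
crop(s.im,210,140,200,150,4,"pics/h.png");crop(t.im,210,170,150,110,5,"pics/h2.png")
go()
```

```text
t 3.37 p [474.6 118.2  20. ] yaw -27.69 tilt 0.04 q1 10.0 q6 37.7 open 19.0 F [ 0.5 -0.7  1.7]
```

View pics/h.png

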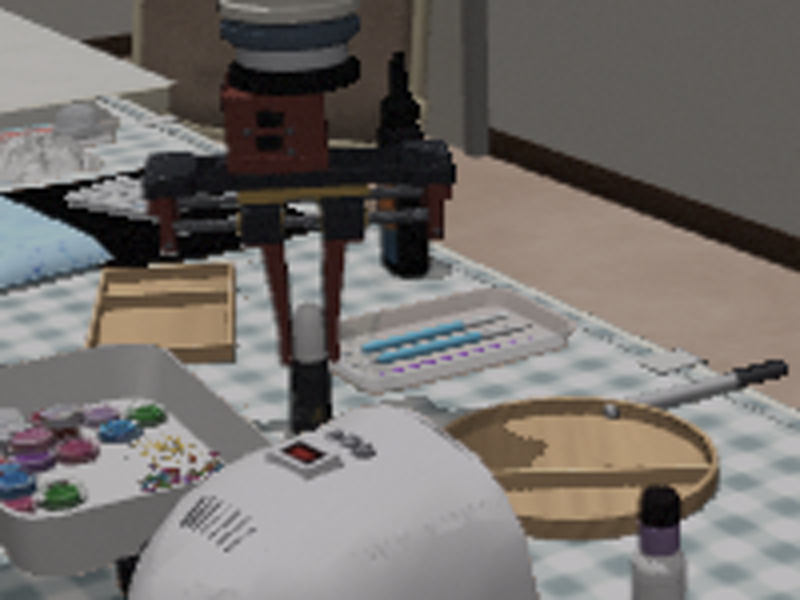

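View pics/h2.png

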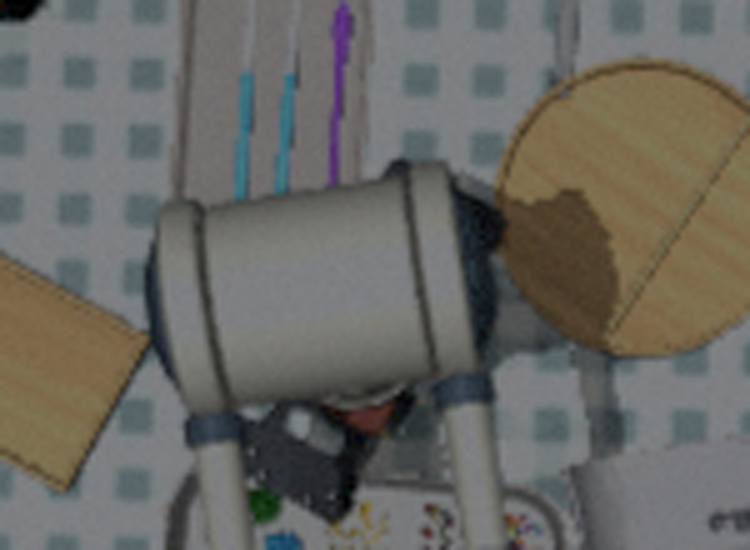

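Run:
```python
from h import *
s=Cam("side");t=Cam("top")
f=lambda p:np.round((s.proj(p)-[210,140]+.5)*4-.5)
print(f([.4746,.1182,.020]),f([.4746,.1182,.05]),f([.4746,.1182,.0]),f([.4746,.1182,.085]))
print(np.round(s.plane(((309)/4+210,(430)/4+140),0),3))
go()
```

```text
[312. 403.] [309. 358.] [313. 433.] [306. 304.]
[0.474 0.122 0.   ]
t 3.47 p [474.6 118.2  20. ] yaw -27.69 tilt 0.04 q1 10.0 q6 37.7 open 18.9 F [0.5 0.1 3.7]
```

Run:
```python
from h import *
s=Cam("side")
a=np.load("c0.npz")["s"][200:260,260:320]; b=s.im[200:260,260:320]
im=np.hstack([a,b]).astype(float); im=np.clip(255*(im/255)**.45,0,255).astype(np.uint8)
crop(im,0,0,120,60,6,"pics/i.png"); go()
```

```text
t 3.52 p [474.6 118.2  20. ] yaw -27.69 tilt 0.04 q1 10.0 q6 37.7 open 19.0 F [-0.   0.2  2.8]
```

View pics/i.png

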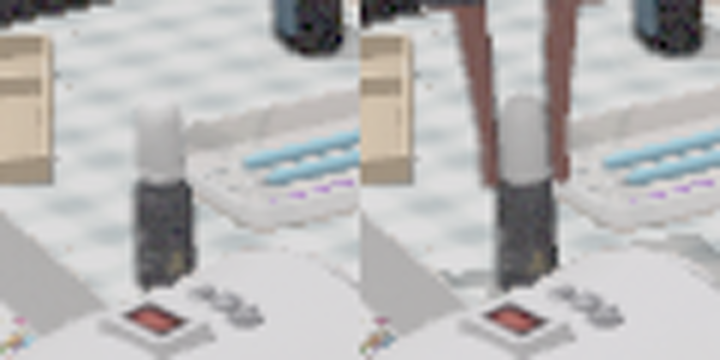

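Run:
```python
from h import *
s=Cam("side")
for z in(.193,.22,.25): print(s.proj([.1742,.574,z]))
for z in (.15,.18,.19):print((s.proj([.4736,.1232,z])-[210,140])*4)
d=np.array([np.cos(np.radians(73.1)),np.sin(np.radians(73.1)),0])*.044
print(s.proj(np.array([.1742,.574,.193])+d),s.proj(np.array([.1742,.574,.193])-d))
a=np.load("c0.npz")["s"][60:170,50:150].astype(float); a=np.clip(255*(a/255)**.45,0,255).astype(np.uint8)
crop(a,0,0,100,110,5,"pics/j.png")
```

```text
[107.3607857  155.09491953]
[105.28164609 145.23502385]
[102.92888763 134.07754663]
[292.93834576 195.87436814]
[290.03221416 146.00897767]
[289.04888741 129.13638577]
[109.49952883 151.88682553] [105.08442204 158.509443  ]
```

View pics/j.png

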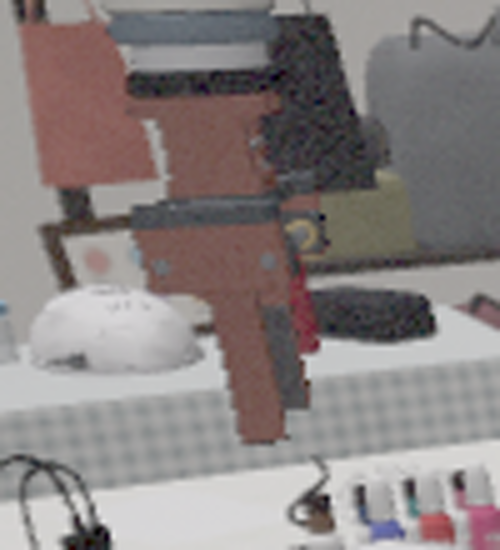

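The rendered fingertips sit about 28 mm above the reported TCP, both at the start and here. The 19 mm opening fits a grip on the 20 mm cap, so tip z is roughly the reported z + 28 mm. I'll open, go lower and regrip on the body.

play_rows(motion=[[[0,0,0],0],[[0,0,0],0],[[0,0,0],0],[[0,0,0],0],[[0,0,0.008],0],[[0,0,0.018],0],[[0,0,0.026],0],[[0,0,0.026],0]], claw=0.6)

```text
clock: 4.23
eef_pos: [0.4725, 0.1179, -0.0095]
eef_rot: [3.048, -0.751, -0.007]
ft_force: [0.4, 0.3, 0.0]
opening: 0.0525
```

Run:
```python
from h import *
s=Cam("side")
b=s.im[180:260,240:330].astype(float); im=np.clip(255*(b/255)**.45,0,255).astype(np.uint8)
crop(im,0,0,90,80,6,"pics/k.png"); go()
```

```text
t 4.28 p [473.  117.9  -8.4] yaw -27.69 tilt 0.20 q1 10.0 q6 37.7 open 52.9 F [-0.3 -0.2  0.6]
```

View pics/k.png

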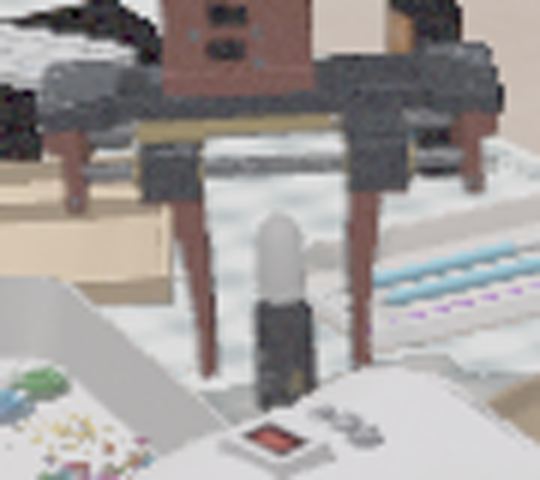

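play_rows(motion=[[[0,0,0],0],[[0,0,0],0],[[0,0,0],0],[[0,0,0],0],[[0,0,0],0],[[0,0,0],0],[[0,0,0],0],[[0,0,0],0]], claw=0.15)

```text
clock: 4.95
eef_pos: [0.4747, 0.1182, -0.0059]
eef_rot: [-3.05, 0.752, -0.001]
ft_force: [-0.4, 0.1, 1.9]
opening: 0.0246
```

Run:
```python
from h import *
env.read_camera("side")
go((474,119.5,100,-27.4),(509.5,400.9,100,-27.4))
```

```text
t 5.00 p [474.7 118.3  -5.9] yaw -27.69 tilt 0.04 q1 10.0 q6 37.7 open 24.7 F [1.7 0.2 2.1]
(474, 119.5, 100, -27.4) -> [  -1.1   -0.8 -105.9] twist -0.3 or 179.7
(509.5, 400.9, 100, -27.4) -> [-100.4 -266.5 -105.9] twist -0.3 or 179.7
```

play_rows(motion=[[[0,0,-0.03],0],[[0,0,-0.06],0],[[0,0,-0.09],0],[[-0.01,-0.026,-0.106],0],[[-0.024,-0.065,-0.106],0],[[-0.039,-0.103,-0.106],0],[[-0.053,-0.141,-0.106],0],[[-0.067,-0.178,-0.106],0]])

```text
clock: 5.67
eef_pos: [0.4977, 0.3089, 0.0996]
eef_rot: [-3.05, 0.752, -0.0]
ft_force: [0.7, 0.4, -0.3]
opening: 0.025
```

Run:
```python
from h import *
env.read_camera("side")
go((509.5,400.9,100,-27.4))
```

```text
t 5.72 p [496.9 315.1  98. ] yaw -27.45 tilt 0.24 q1 28.9 q6 56.4 open 25.0 F [-4.4  0.3 -0.9]
(509.5, 400.9, 100, -27.4) -> [-28.4 -81.9  -1.7] twist -0.1 or 179.9
```

play_rows(motion=[[[-0.011,-0.03,0],0],[[-0.022,-0.059,0],0],[[-0.03,-0.08,0],0],[[-0.033,-0.088,0],0],[[-0.033,-0.088,0],0],[[-0.033,-0.088,0],0],[[-0.033,-0.088,0],0],[[-0.033,-0.088,0],0]])

```text
clock: 6.38
eef_pos: [0.5097, 0.3989, 0.1]
eef_rot: [3.05, -0.754, 0.0]
ft_force: [1.0, -0.0, 0.4]
opening: 0.025
```

Run:
```python
from h import *
s=Cam("side");t=Cam("top")
crop(s.im,180,110,200,150,4,"pics/l.png");crop(t.im,150,190,110,90,6,"pics/l2.png")
go((509.5,400.9,-2,-27.4))
```

```text
t 6.48 p [509.7 399.1 100.1] yaw -27.76 tilt 0.03 q1 35.1 q6 62.8 open 24.6 F [-0.7  0.1 -0.3]
(509.5, 400.9, -2, -27.4) -> [ -1.1  -1.4 102.1] twist -0.4 or 179.6
```

View pics/l.png

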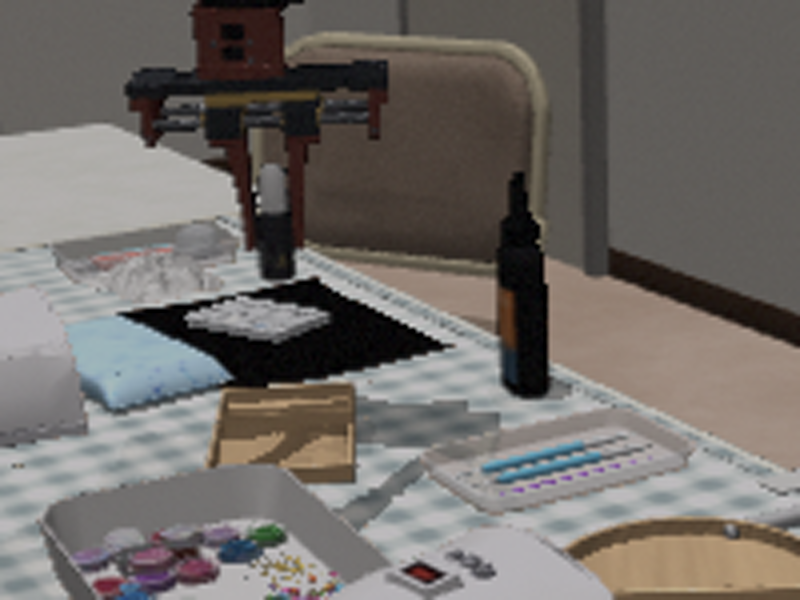

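View pics/l2.png

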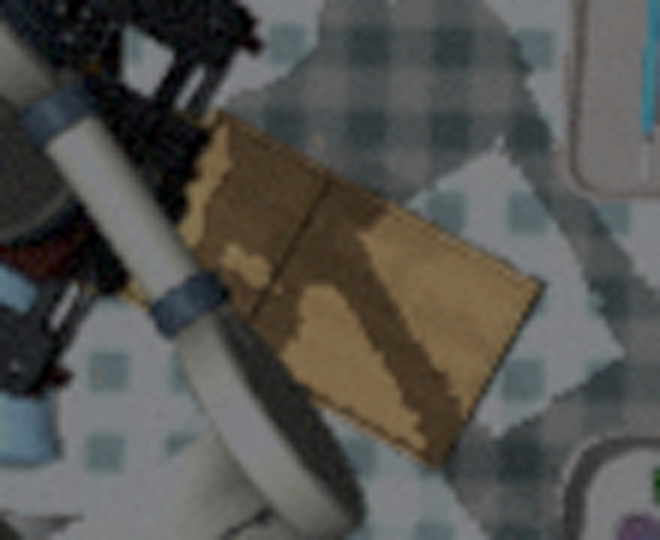

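The bottle hangs upright at about (275,220), over the narrow bay. Lowering.

play_rows(motion=[[[-0.001,-0.0015,0.025],0.3],[[-0.001,-0.0015,0.055],0.3],[[-0.001,-0.0015,0.08],0.3],[[-0.001,-0.0015,0.093],0.3],[[-0.001,-0.0015,0.099],0.3],[[-0.001,-0.0015,0.102],0.3],[[-0.001,-0.0015,0.102],0.3],[[-0.001,-0.0015,0.102],0.3]])

```text
clock: 7.15
eef_pos: [0.5102, 0.4026, -0.0003]
eef_rot: [-3.046, 0.759, -0.003]
ft_force: [0.2, 0.9, 0.6]
opening: 0.0249
```

Run:
```python
from h import *
s=Cam("side")
crop(s.im,220,150,100,90,6,"pics/m.png")
go()
```

```text
t 7.20 p [ 5.102e+02  4.027e+02 -2.000e-01] yaw -27.99 tilt 0.19 q1 35.3 q6 63.3 open 24.6 F [ 0.7  1.  -0.8]
```

View pics/m.png

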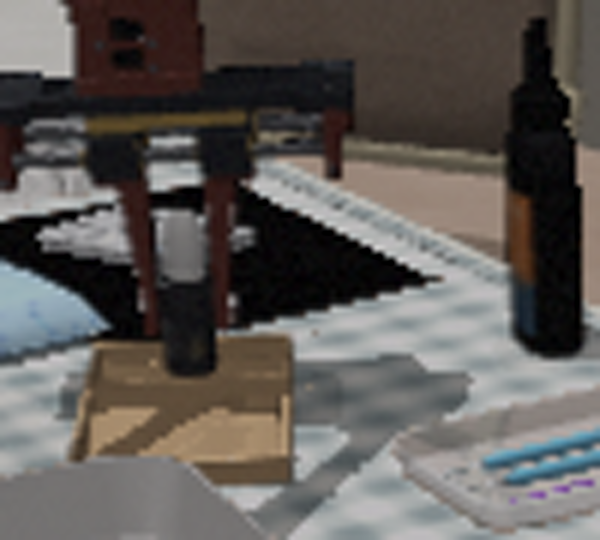

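play_rows(motion=[[[0,0.001,0.001],0],[[0,0.001,0.002],0],[[0,0.001,0.002],0],[[0,0.001,0.002],0],[[0,0.001,0.002],0],[[0,0.001,0.002],0],[[0,0.001,0.002],0],[[0,0.001,0.002],0]])

```text
clock: 7.87
eef_pos: [0.5094, 0.4016, -0.0029]
eef_rot: [-3.047, 0.759, -0.002]
ft_force: [-0.6, -0.6, 5.5]
opening: 0.0248
```

Run:
```python
from h import *
env.read_camera("side")
go()
```

```text
t 7.92 p [509.4 401.6  -3. ] yaw -27.98 tilt 0.12 q1 35.2 q6 63.2 open 24.8 F [-0.1 -0.4  5.5]
```

play_rows(motion=[[[0,0,0],0],[[0,0,0],0],[[0,0,0],0],[[0,0,-0.015],0],[[0,0,-0.045],0],[[0,0,-0.08],0],[[0,0,-0.11],0],[[0,0,-0.12],0]], claw=0.5)

```text
clock: 8.58
eef_pos: [0.5103, 0.4022, 0.1214]
eef_rot: [-3.043, 0.758, -0.007]
ft_force: [0.4, 0.5, 1.2]
opening: 0.0442
```

Run:
```python
from h import *
s=Cam("side")
crop(s.im,220,150,100,90,6,"pics/n.png")
go((660.5,-212.5,115,-79.6))
```

```text
t 8.63 p [510.5 402.4 121.5] yaw -27.99 tilt 0.47 q1 35.2 q6 63.2 open 44.0 F [-0.3 -0.3  1.5]
(660.5, -212.5, 115, -79.6) -> [421.  472.6   4.6] twist 51.6 or -128.4
```

View pics/n.png

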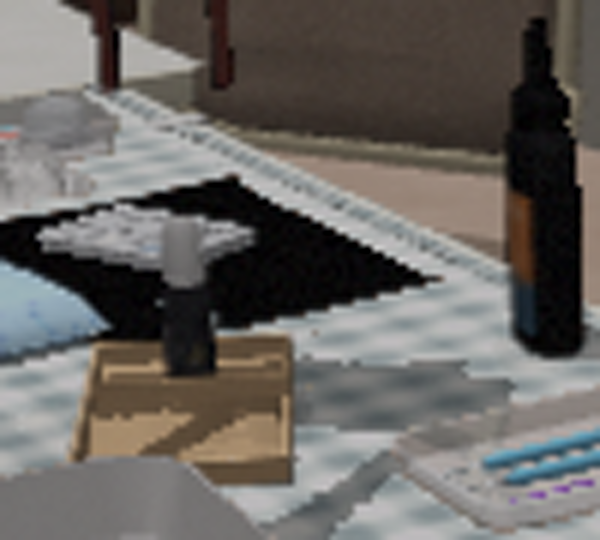

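The dropper stands in the narrow bay at (188,330). On to the cup.

play_rows(motion=[[[0.421,0.473,0.005],-128],[[0.421,0.473,0.005],-128],[[0.421,0.473,0.005],-128],[[0.421,0.473,0.005],-128],[[0.421,0.473,0.005],-128],[[0.421,0.473,0.005],-128],[[0.421,0.473,0.005],-128],[[0.421,0.473,0.005],-128]], claw=0.75)

```text
clock: 9.3
eef_pos: [0.5834, 0.0911, 0.1104]
eef_rot: [-3.055, -0.73, 0.005]
ft_force: [-0.2, 1.0, 0.0]
opening: 0.066
```

Run:
```python
from h import *
s=Cam("side");t=Cam("top")
crop(t.im,160,160,150,110,5,"pics/n2.png")
go((660.5,-212.5,115,-79.6))
```

```text
t 9.40 p [584.2  87.4 110.2] yaw 26.44 tilt 0.25 q1 5.3 q6 -21.2 open 65.8 F [-0.4  0.8  0.3]
(660.5, -212.5, 115, -79.6) -> [-65.2 302.5  -4.3] twist -74.0 or 106.0
```

View pics/n2.png

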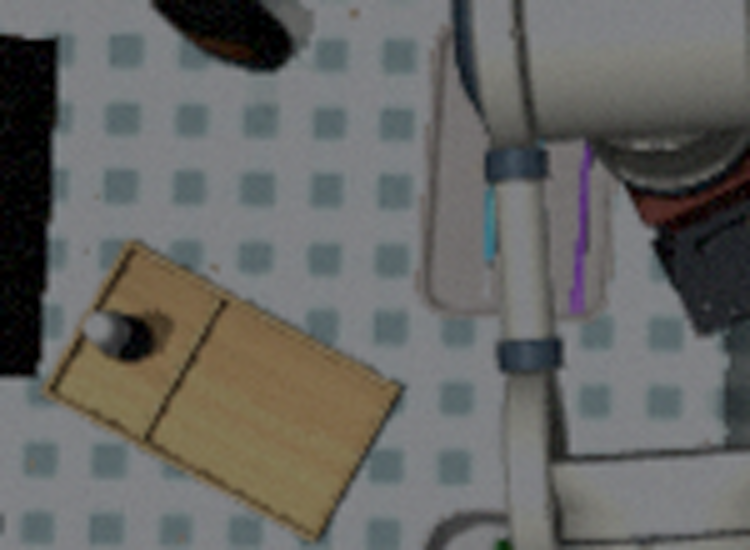

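The dropper is upright in the narrow bay, with its base around (135,342). Continuing to the cup.

play_rows(motion=[[[-0.065,0.302,-0.002],-74],[[-0.065,0.302,-0.002],-74],[[-0.065,0.302,-0.002],-74],[[-0.065,0.302,-0.002],-74],[[-0.065,0.302,-0.002],-74],[[-0.065,0.302,-0.002],-74],[[-0.065,0.302,-0.002],-74],[[-0.065,0.302,-0.002],-74]])

```text
clock: 10.07
eef_pos: [0.6604, -0.2095, 0.112]
eef_rot: [-2.356, -2.075, 0.004]
ft_force: [0.7, 0.2, -0.4]
opening: 0.0661
```

Run:
```python
from h import *
s=Cam("side");t=Cam("top")
go((660.5,-212.5,-15,-79.6))
```

```text
t 10.17 p [ 660.2 -209.7  111.5] yaw 82.48 tilt 0.24 q1 -20.4 q6 -102.9 open 66.0 F [0.3 0.8 0.1]
(660.5, -212.5, -15, -79.6) -> [ -2.8   1.2 126.4] twist -17.9 or 162.1
```

play_rows(motion=[[[-0.003,0.001,0.02],-7],[[-0.003,0.001,0.05],-14],[[-0.003,0.001,0.085],-18],[[-0.003,0.001,0.11],-18],[[-0.003,0.001,0.122],-18],[[-0.003,0.001,0.127],-18],[[-0.003,0.001,0.127],-18],[[-0.003,0.001,0.127],-18]])

```text
clock: 10.83
eef_pos: [0.6624, -0.2089, -0.0103]
eef_rot: [2.006, 2.415, 0.001]
ft_force: [-0.5, -0.1, 0.2]
opening: 0.0661
```

Run:
```python
from h import *
s=Cam("side")
b=np.clip(255*(s.im/255.)**.55,0,255).astype(np.uint8)
crop(b,390,210,110,80,7,"pics/o.png")
go((660.5,-212.5,-20,-79.6))
for p in([660.5,-212.5,0],[660.5,-212.5,10],[660.5,-212.5,21]):
  print((s.proj(np.array(p)/1000)-[390,210]+.5)*7-.5)
```

```text
t 10.88 p [ 662.9 -209.3   -9.3] yaw 100.58 tilt 0.20 q1 -20.3 q6 -120.9 open 65.8 F [-0.5  0.8  0.4]
(660.5, -212.5, -20, -79.6) -> [-2.7 -2.9 10.7] twist 0.2 or -179.8
[363.33153238 482.98153265]
[366.05209508 453.50704884]
[369.07087351 420.80170598]
```

View pics/o.png

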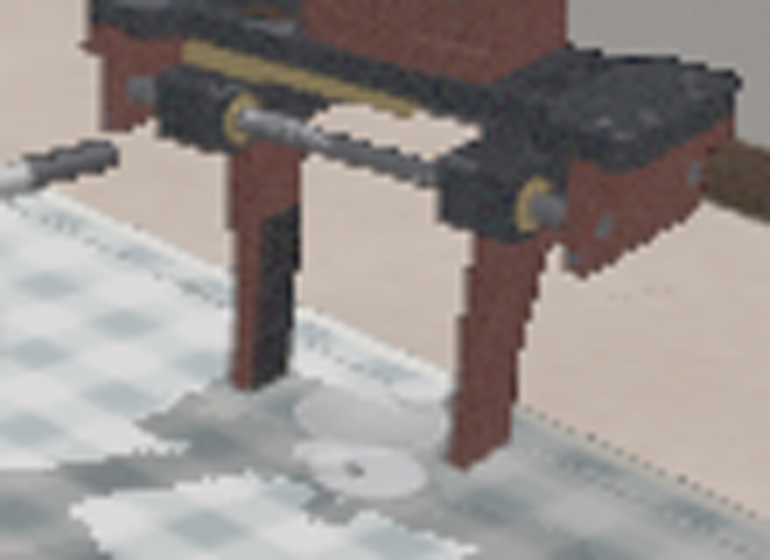

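play_rows(motion=[[[-0.002,-0.002,0.005],0],[[-0.002,-0.002,0.009],0],[[-0.002,-0.002,0.012],0],[[-0.002,-0.002,0.012],0],[[-0.002,-0.002,0.012],0],[[-0.002,-0.002,0.012],0],[[-0.002,-0.002,0.012],0],[[-0.002,-0.002,0.012],0]])

```text
clock: 11.55
eef_pos: [0.66, -0.2117, -0.0236]
eef_rot: [2.007, 2.417, 0.0]
ft_force: [0.5, -0.1, -0.1]
opening: 0.0661
```

Run:
```python
from h import *
s=Cam("side")
b=np.clip(255*(s.im/255.)**.55,0,255).astype(np.uint8)
crop(b,390,210,110,80,7,"pics/p.png")
go((660.5,-212.5,-20,-79.6))
```

```text
t 11.60 p [ 660.  -211.7  -23.6] yaw 100.60 tilt 0.02 q1 -20.6 q6 -121.2 open 65.9 F [-0.7  0.1 -0.2]
(660.5, -212.5, -20, -79.6) -> [-0.9  0.3 -3.6] twist 0.2 or -179.8
```

View pics/p.png

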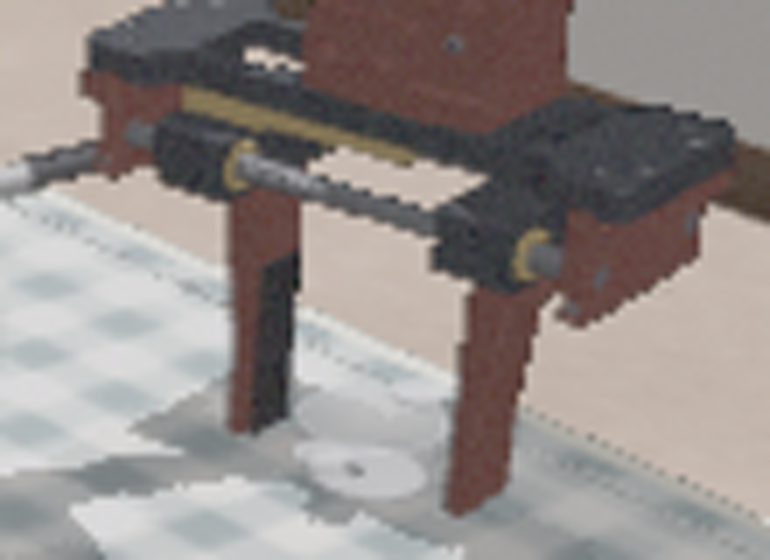

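play_rows(motion=[[[0,0,0],0],[[0,0,0],0],[[0,0,0],0],[[0,0,0],0],[[0,0,0],0],[[0,0,0],0],[[0,0,-0.01],0],[[0,0,-0.02],0]], claw=0.38)

```text
clock: 12.27
eef_pos: [0.6593, -0.2114, -0.004]
eef_rot: [-2.006, -2.416, 0.001]
ft_force: [0.2, -0.4, 0.6]
opening: 0.0418
```

Run:
```python
from h import *
s=Cam("side")
b=np.clip(255*(s.im/255.)**.55,0,255).astype(np.uint8)
crop(b,390,210,110,80,7,"pics/q.png")
go((469.9,324.5,110,62.6))
```

```text
t 12.32 p [ 6.610e+02 -2.121e+02 -2.000e-01] yaw 100.60 tilt 0.19 q1 -20.6 q6 -121.2 open 41.3 F [0.6 0.2 1.4]
(469.9, 324.5, 110, 62.6) -> [ 562.4  -88.8 -111.4] twist 38.0 or -142.0
```

View pics/q.png

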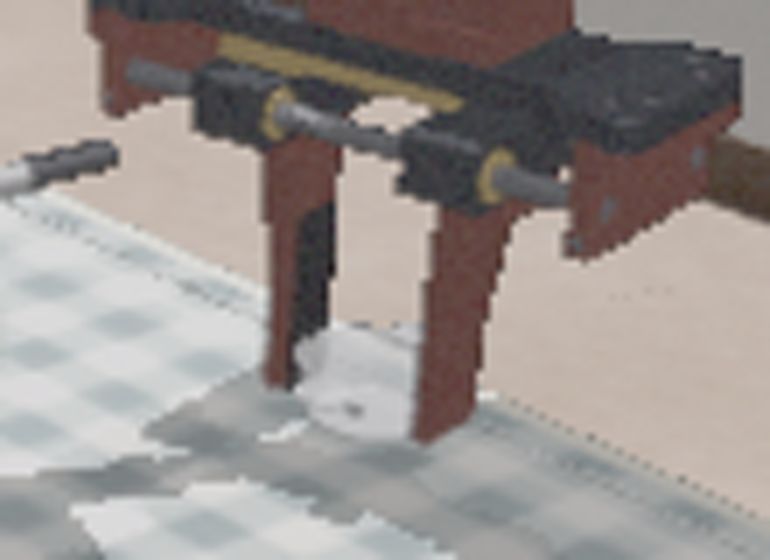

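Run:
```python
from h import *
env.read_camera("side")
go((661,-212,60,152.6),(469.9,324.5,110,152.6))
```

```text
t 12.37 p [ 6.616e+02 -2.123e+02 -2.000e-01] yaw 100.60 tilt 0.28 q1 -20.6 q6 -121.2 open 41.5 F [0.2 0.3 0.6]
(661, -212, 60, 152.6) -> [  0.2  -0.3 -60.3] twist -52.0 or 128.0
(469.9, 324.5, 110, 152.6) -> [ 562.6  -89.2 -112. ] twist -52.0 or 128.0
```

play_rows(motion=[[[0,0,-0.035],0],[[0,0,-0.07],0],[[0.02,-0.003,-0.1],-5],[[0.06,-0.009,-0.11],-10],[[0.1,-0.015,-0.11],-15],[[0.14,-0.022,-0.11],-20],[[0.18,-0.028,-0.11],-25],[[0.22,-0.034,-0.11],-30]])

```text
clock: 13.03
eef_pos: [0.5853, -0.0002, 0.107]
eef_rot: [1.307, 2.855, 0.001]
ft_force: [-0.4, 0.1, 0.2]
opening: 0.0414
```

play_rows(motion=[[[0.028,-0.026,0],-3],[[0.056,-0.053,0],-6],[[0.084,-0.079,0],-9],[[0.112,-0.106,0],-12],[[0.14,-0.132,0],-15],[[0.168,-0.159,0],-18],[[0.196,-0.185,0],-20],[[0.224,-0.211,0],-22]])

```text
clock: 13.7
eef_pos: [0.2782, 0.0367, 0.1062]
eef_rot: [0.752, 3.05, -0.007]
ft_force: [-1.1, 0.3, -5.4]
opening: 0.0412
```

Run:
```python
from h import *
env.read_camera("side")
go((469.9,324.5,110,152.6))
```

```text
t 13.75 p [273.5  38.  102.3] yaw 152.52 tilt 0.98 q1 1.1 q6 -151.5 open 41.5 F [-11.7  -2.1  -6.9]
(469.9, 324.5, 110, 152.6) -> [-42.  344.7 -12. ] twist -0.1 or 179.9
```

Run:
```python
from h import *
t=Cam("top");s=Cam("side")
cv2.imwrite("pics/r.png",t.im);cv2.imwrite("pics/r2.png",s.im)
go((469.9,324.5,110,152.6))
```

```text
t 13.85 p [279.3  37.2 105.2] yaw 152.40 tilt 0.24 q1 1.0 q6 -151.5 open 41.5 F [-0.2 -0.1 -0.3]
(469.9, 324.5, 110, 152.6) -> [-35.8 342.9  -6.1] twist -0.2 or 179.8
```

View pics/r.png

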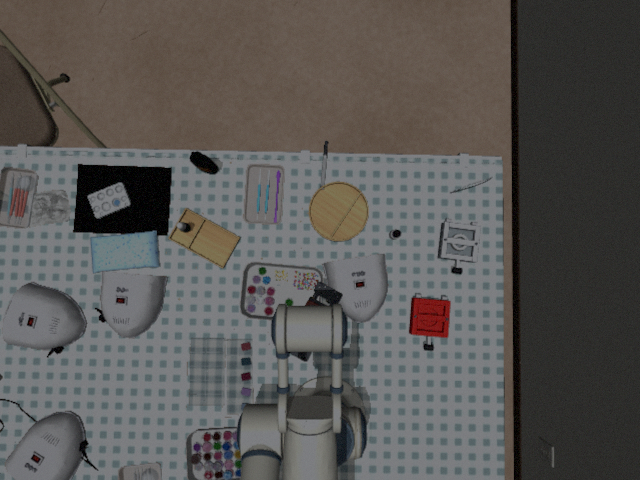

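View pics/r2.png

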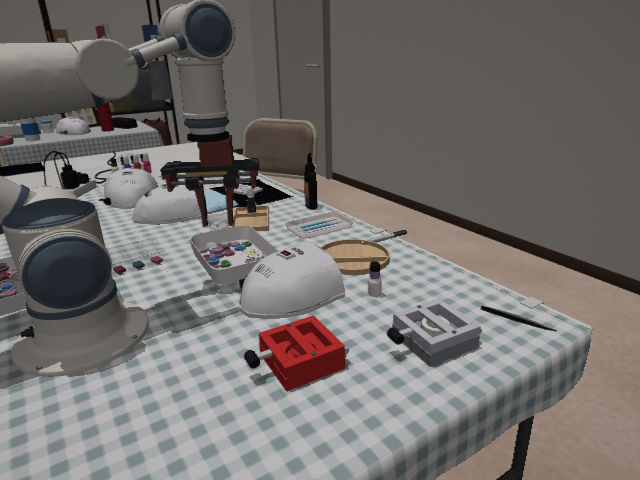

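My frame slip took the arm inward, but nothing was touched. The lamp and the items at (270,290) are undisturbed, and the cup is still held at side (215,215). Now the correct shift.

play_rows(motion=[[[-0.004,0.035,-0.004],0],[[-0.008,0.075,-0.006],0],[[-0.012,0.115,-0.006],0],[[-0.016,0.155,-0.006],0],[[-0.02,0.195,-0.006],0],[[-0.024,0.232,-0.006],0],[[-0.028,0.265,-0.006],0],[[-0.03,0.29,-0.006],0]])

```text
clock: 14.52
eef_pos: [0.4437, 0.2826, 0.112]
eef_rot: [0.75, 3.047, -0.002]
ft_force: [0.2, -0.3, -0.4]
opening: 0.0415
```

play_rows(motion=[[[-0.003,0.02,0],0],[[-0.004,0.035,0],0],[[-0.006,0.048,0],0],[[-0.006,0.053,0],0],[[-0.006,0.053,0],0],[[-0.006,0.053,0],0],[[-0.006,0.053,0],0],[[-0.006,0.053,0],0]])

```text
clock: 15.18
eef_pos: [0.4712, 0.3235, 0.1116]
eef_rot: [0.752, 3.049, -0.005]
ft_force: [0.2, -0.6, -0.3]
opening: 0.0416
```

Run:
```python
from h import *
s=Cam("side");env.read_camera("side");t=Cam("top")
go((469.9,324.5,-21,152.6))
crop(s.im,180,110,150,110,5,"pics/s.png");crop(t.im,150,190,110,90,6,"pics/s2.png")
```

```text
t 15.33 p [471.1 323.6 111.4] yaw 152.31 tilt 0.21 q1 31.2 q6 -121.1 open 41.2 F [ 0.3  0.1 -0.4]
(469.9, 324.5, -21, 152.6) -> [  1.7   0.6 132.4] twist -0.3 or 179.7
```

View pics/s.png

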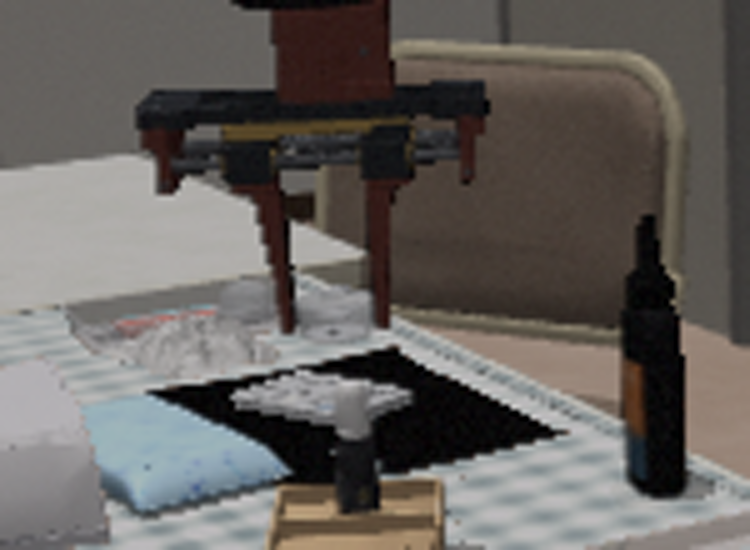

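View pics/s2.png

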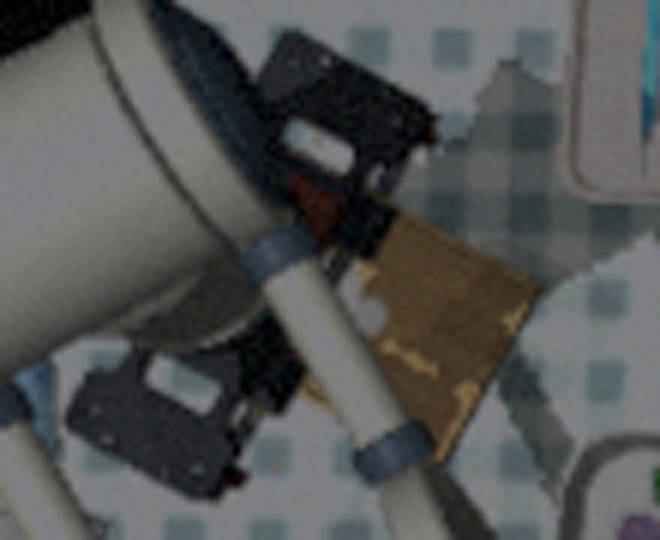

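The cup is held level above the wide bay at (335,315). Lowering.

play_rows(motion=[[[0.001,0,0.025],0],[[0.001,0,0.06],0],[[0.001,0,0.09],0],[[0.001,0,0.11],0],[[0.001,0,0.12],0],[[0.001,0,0.122],0],[[0.001,0,0.122],0],[[0.001,0,0.122],0]])

```text
clock: 16.0
eef_pos: [0.4713, 0.3245, -0.009]
eef_rot: [0.751, 3.048, -0.003]
ft_force: [1.2, -0.1, 1.1]
opening: 0.0416
```

Run:
```python
from h import *
env.read_camera("side");s=Cam("side")
go((469.9,324.5,-21,152.6))
crop(s.im,210,150,90,75,8,"pics/u.png")
```

```text
t 16.10 p [471.5 324.7  -8.7] yaw 152.33 tilt 0.22 q1 31.3 q6 -121.0 open 41.7 F [-0.4  0.2 -0.8]
(469.9, 324.5, -21, 152.6) -> [ 1.4 -0.9 12.3] twist -0.3 or 179.7
```

View pics/u.png

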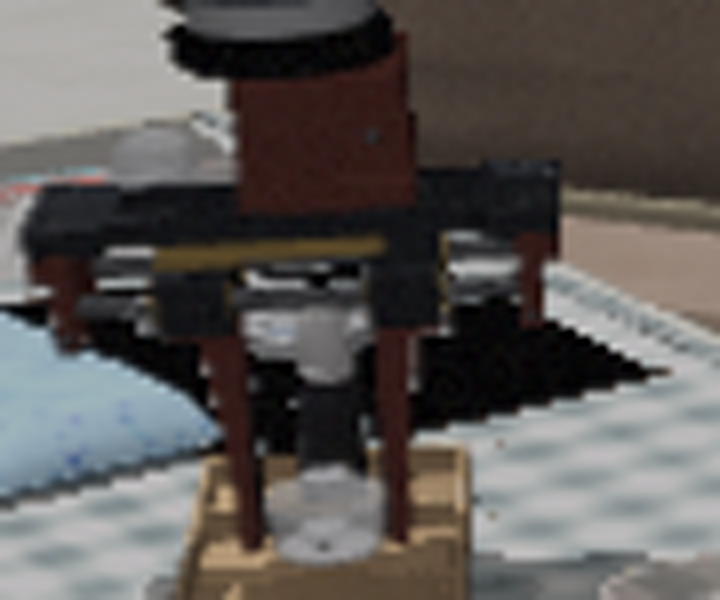

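play_rows(motion=[[[0.001,-0.001,0.004],0],[[0.001,-0.001,0.008],0],[[0.001,-0.001,0.0105],0],[[0.001,-0.001,0.0105],0],[[0.001,-0.001,0.0105],0],[[0.001,-0.001,0.0105],0],[[0.001,-0.001,0.0105],0],[[0.001,-0.001,0.0105],0]])

```text
clock: 16.77
eef_pos: [0.4692, 0.3235, -0.0212]
eef_rot: [0.751, 3.049, -0.006]
ft_force: [1.7, -1.2, 2.3]
opening: 0.0414
```

Run:
```python
from h import *
env.read_camera("side")
go()
```

```text
t 16.82 p [469.2 323.5 -21.2] yaw 152.33 tilt 0.22 q1 31.3 q6 -121.0 open 41.2 F [ 2.1 -0.   3.6]
```

play_rows(motion=[[[0,0,0],0],[[0,0,0],0],[[0,0,0],0],[[0,0,-0.015],0],[[0,0,-0.05],0],[[0,0,-0.085],0],[[0,0,-0.12],0],[[0,0,-0.13],0]], claw=0.57)

```text
clock: 17.48
eef_pos: [0.4706, 0.3254, 0.115]
eef_rot: [0.749, 3.044, 0.003]
ft_force: [0.6, 0.1, 1.7]
opening: 0.0502
```

Run:
```python
from h import *
s=Cam("side");t=Cam("top")
go((502.2,-180.9,110,55))
crop(s.im,210,150,90,75,8,"pics/v.png")
```

```text
t 17.58 p [470.1 325.  111.6] yaw 152.34 tilt 0.27 q1 31.4 q6 -121.0 open 50.2 F [ 0.5 -0.3  0.4]
(502.2, -180.9, 110, 55) -> [-263.2 -433.2    2.2] twist -82.7 or 97.3
```

View pics/v.png

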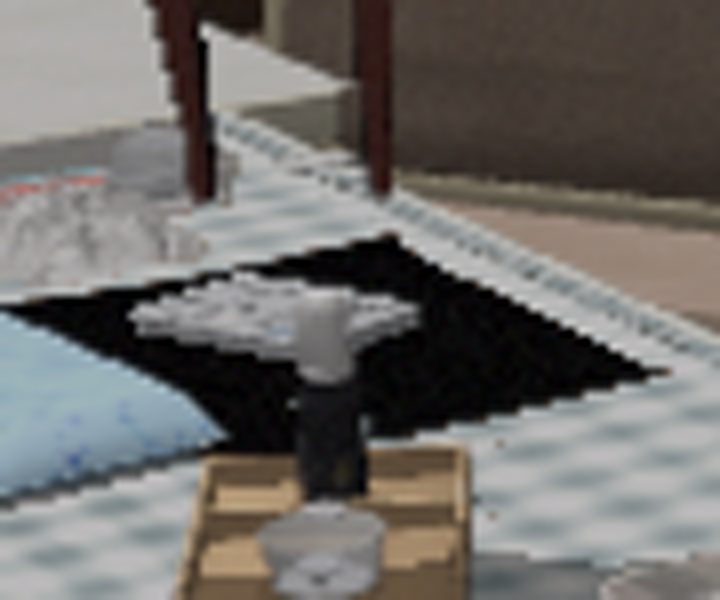

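Both stand in the tray. On to the gel bottle.

play_rows(motion=[[[-0.263,-0.433,0],97],[[-0.263,-0.433,0],97],[[-0.263,-0.433,0],97],[[-0.263,-0.433,0],97],[[-0.263,-0.433,0],97],[[-0.263,-0.433,0],97],[[-0.263,-0.433,0],97],[[-0.263,-0.433,0],97]])

```text
clock: 18.25
eef_pos: [0.4883, -0.0104, 0.1069]
eef_rot: [-2.128, -2.31, 0.008]
ft_force: [0.6, 0.1, -1.1]
opening: 0.0504
```

Run:
```python
from h import *
env.read_camera("side");env.read_camera("side")
go((502.2,-180.9,110,55))
```

```text
t 18.35 p [488.6 -14.  106.8] yaw 94.42 tilt 0.41 q1 -5.4 q6 -99.8 open 49.8 F [0.  0.2 0.4]
(502.2, -180.9, 110, 55) -> [-167.5    0.7   -2.3] twist 39.4 or -140.6
```

play_rows(motion=[[[-0.04,0,-0.003],7],[[-0.08,0,-0.003],14],[[-0.12,0,-0.003],21],[[-0.15,0,-0.003],28],[[-0.1675,0.001,-0.003],35],[[-0.1675,0.001,-0.003],39.5],[[-0.1675,0.001,-0.003],39.5],[[-0.1675,0.001,-0.003],39.5]])

```text
clock: 19.02
eef_pos: [0.5049, -0.1744, 0.1114]
eef_rot: [2.777, 1.469, -0.006]
ft_force: [-0.3, -0.2, -0.3]
opening: 0.0501
```

Run:
```python
from h import *
s=Cam("side");t=Cam("top")
crop(s.im,290,190,130,100,6,"pics/w.png");crop(t.im,310,180,110,90,7,"pics/w2.png")
go((502.2,-180.9,-12,55))
print((s.proj([.5022,-.1809,0])-[290,190])*6,(s.proj([.5022,-.1809,.069])-[290,190])*6)
```

```text
t 19.12 p [ 505.3 -174.2  112.3] yaw 55.77 tilt 0.19 q1 -22.5 q6 -78.3 open 50.0 F [-0.8  0.3 -0.5]
(502.2, -180.9, -12, 55) -> [ -6.9   1.2 124.4] twist 0.8 or -179.2
[501.05314836 625.80287091] [505.87854728 438.89978009]
```

View pics/w.png

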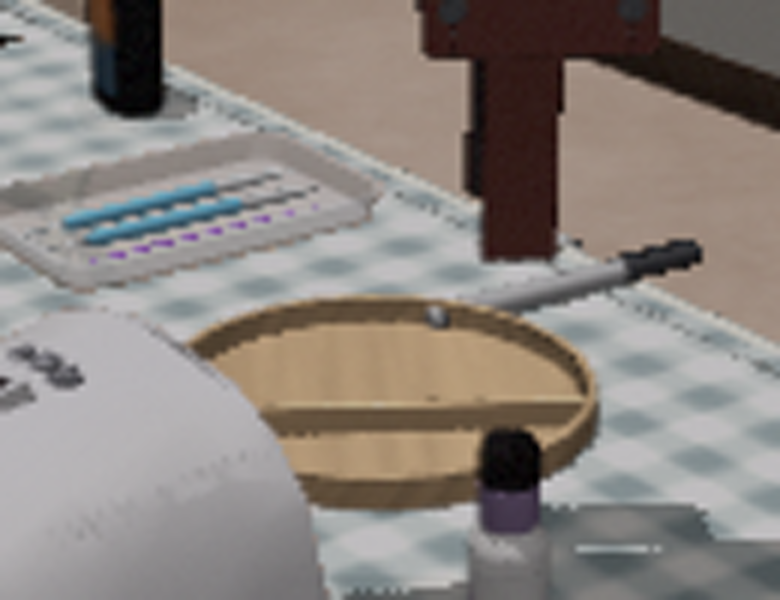

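play_rows(motion=[[[-0.007,0.001,0.01],0.8],[[-0.007,0.001,0.02],0.8],[[-0.007,0.001,0.05],0.8],[[-0.007,0.001,0.085],0.8],[[-0.007,0.001,0.11],0.8],[[-0.007,0.001,0.124],0.8],[[-0.007,0.001,0.126],0.8],[[-0.007,0.001,0.126],0.8]])

```text
clock: 19.78
eef_pos: [0.5011, -0.1816, -0.0143]
eef_rot: [2.789, 1.445, -0.006]
ft_force: [0.8, 0.0, 0.3]
opening: 0.05
```

play_rows(motion=[[[0,0,0],0],[[0,0,0],0],[[0,0,0],0],[[0,0,0],0],[[0,0,0],0],[[0,0,0],0],[[0,0,0],0],[[0,0,0],0]], claw=0.15)

```text
clock: 20.45
eef_pos: [0.5032, -0.1826, -0.0112]
eef_rot: [2.785, 1.442, -0.0]
ft_force: [0.1, 0.4, 5.9]
opening: 0.025
```

Run:
```python
from h import *
s=Cam("side")
crop(s.im,310,220,110,90,7,"pics/x.png")
go((502.2,-180.9,100,55),(538.6,-67.4,100,65))
```

```text
t 20.50 p [ 503.3 -182.6  -11.1] yaw 54.74 tilt 0.30 q1 -23.4 q6 -78.1 open 25.2 F [0.4 0.2 6.6]
(502.2, -180.9, 100, 55) -> [   0.4   -1.3 -111.2] twist -0.3 or 179.7
(538.6, -67.4, 100, 65) -> [ 114.1  -37.1 -111.6] twist -10.3 or 169.7
```

View pics/x.png

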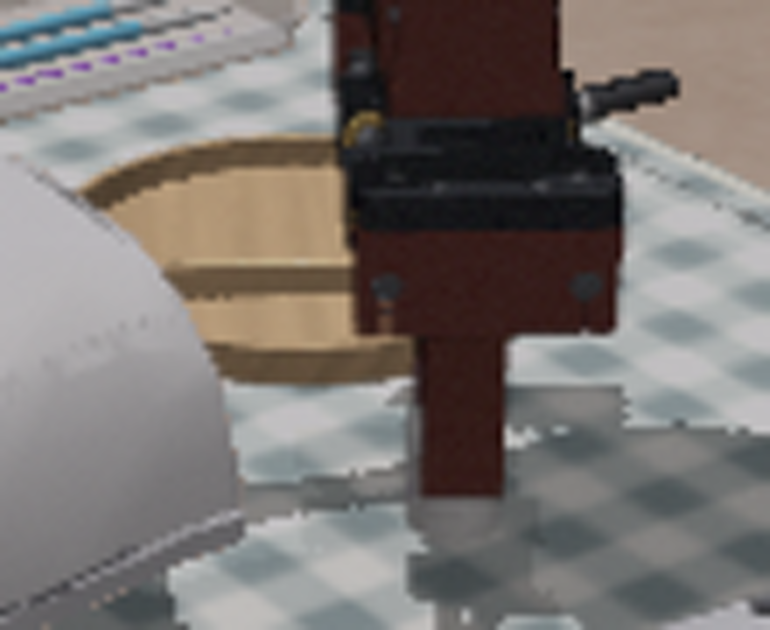

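play_rows(motion=[[[0,0,-0.03],0],[[0,0,-0.065],0],[[0,0,-0.1],0],[[0.035,-0.011,-0.112],-4],[[0.07,-0.023,-0.112],-8],[[0.1,-0.032,-0.112],-10],[[0.114,-0.037,-0.112],-10],[[0.114,-0.037,-0.112],-10]])

```text
clock: 21.17
eef_pos: [0.5384, -0.0643, 0.0987]
eef_rot: [2.648, 1.686, -0.003]
ft_force: [-0.2, -0.3, -0.5]
opening: 0.0253
```

play_rows(motion=[[[0,0,0.02],0],[[0,0,0.05],0],[[0,0,0.075],0],[[0,0,0.09],0],[[0,0,0.095],0],[[0,0,0.095],0],[[0,0,0.095],0],[[0,0,0.095],0]])

```text
clock: 21.83
eef_pos: [0.539, -0.0683, 0.0058]
eef_rot: [2.649, 1.679, -0.0]
ft_force: [-0.1, -0.9, 0.2]
opening: 0.0249
```

Run:
```python
from h import *
env.read_camera("side");s=Cam("side")
crop(s.im,290,170,120,100,6,"pics/y.png")
go((538.6,-67.4,-8,65))
```

```text
t 21.93 p [539.1 -68.1   5.8] yaw 64.73 tilt 0.31 q1 -10.6 q6 -75.3 open 25.0 F [-0.1 -0.2 -0.3]
(538.6, -67.4, -8, 65) -> [ 0.5 -0.8 13.8] twist -0.3 or 179.7
```

View pics/y.png

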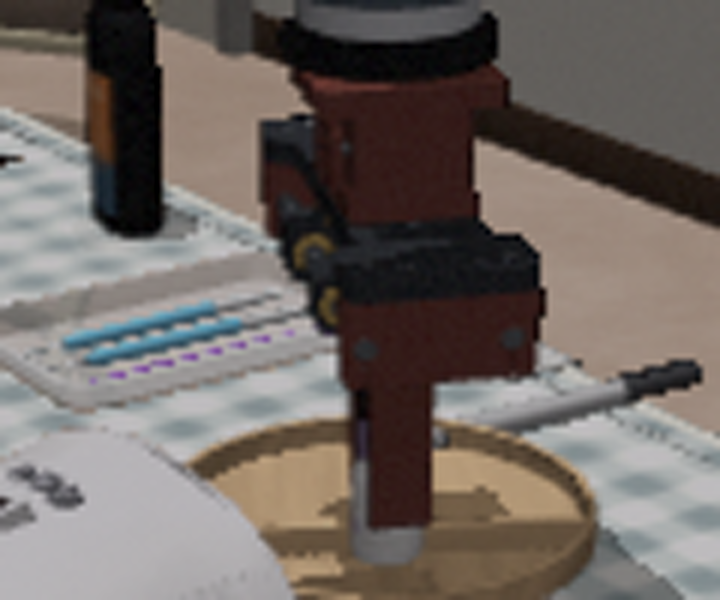

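play_rows(motion=[[[0,-0.001,0.004],0],[[0,-0.001,0.008],0],[[0,-0.001,0.012],0],[[0,-0.001,0.0135],0],[[0,-0.001,0.0135],0],[[0,-0.001,0.0135],0],[[0,-0.001,0.0135],0],[[0,-0.001,0.0135],0]])

```text
clock: 22.6
eef_pos: [0.5376, -0.0672, -0.0083]
eef_rot: [2.65, 1.68, -0.002]
ft_force: [-2.0, 1.2, 6.5]
opening: 0.0249
```

Run:
```python
from h import *
env.read_camera("side");s=Cam("side")
crop(s.im,290,170,120,100,6,"pics/z.png")
go((538.6,-67.4,-10,65))
```

```text
t 22.70 p [537.5 -67.2  -8.3] yaw 64.75 tilt 0.23 q1 -10.6 q6 -75.3 open 25.4 F [-1.7  1.2  6.8]
(538.6, -67.4, -10, 65) -> [0.2 1.1 1.7] twist -0.2 or 179.8
```

View pics/z.png

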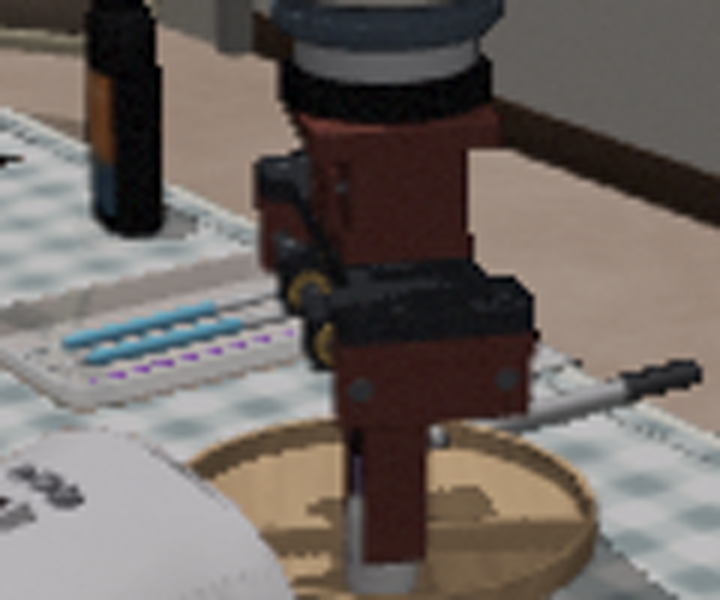

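play_rows(motion=[[[0,0,0],0],[[0,0,0],0],[[0,0,0],0],[[0,0,-0.015],0],[[0,0,-0.05],0],[[0,0,-0.085],0],[[0,0,-0.11],0],[[0,0,-0.115],0]], claw=0.45)

```text
clock: 23.37
eef_pos: [0.5394, -0.0673, 0.1112]
eef_rot: [2.646, 1.677, 0.006]
ft_force: [0.9, -0.1, 0.1]
opening: 0.0391
```

Run:
```python
from h import *
env.read_camera("side");s=Cam("side")
crop(s.im,290,170,120,100,6,"pics/aa.png")
go((405.9,-351.5,90,83.7))
print(s.plane((383/6+290, 592/6+170),.003))
```

```text
t 23.47 p [538.  -67.1 106.9] yaw 64.74 tilt 0.31 q1 -10.5 q6 -75.3 open 39.8 F [ 0.1 -1.  -0.9]
(405.9, -351.5, 90, 83.7) -> [-313.6    1.8   17.8] twist -19.0 or 161.0
[ 0.53471168 -0.07221586  0.003     ]
```

View pics/aa.png

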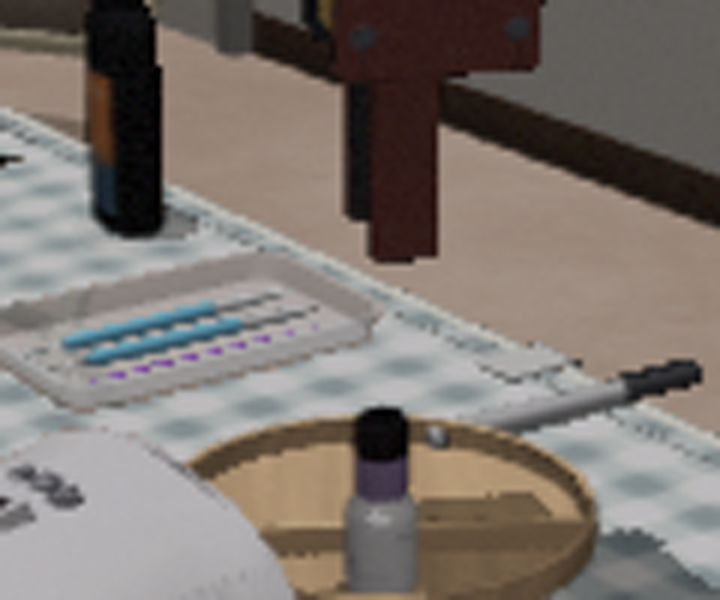

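The gel bottle stands upright in the narrow bay at (382,510). On to the lid grip.

play_rows(motion=[[[-0.04,0,0],-4],[[-0.08,0,0],-8],[[-0.12,0,0],-12],[[-0.16,0.001,0],-16],[[-0.2,0.001,0],-19],[[-0.24,0.001,0],-19],[[-0.275,0.002,0.005],-19],[[-0.3,0.002,0.012],-19]])

```text
clock: 24.13
eef_pos: [0.4086, -0.3412, 0.0921]
eef_rot: [2.341, 2.094, -0.006]
ft_force: [0.4, 0.1, 0.2]
opening: 0.0399
```

play_rows(motion=[[[-0.013,0.004,0.005],0],[[-0.013,0.004,0.005],0],[[-0.013,0.004,0.005],0],[[-0.013,0.004,0.005],0],[[-0.013,0.004,0.005],0],[[-0.013,0.004,0.005],0],[[-0.013,0.004,0.005],0],[[-0.013,0.004,0.005],0]])

```text
clock: 24.8
eef_pos: [0.4138, -0.352, 0.0901]
eef_rot: [2.336, 2.096, -0.004]
ft_force: [0.4, -0.7, -0.1]
opening: 0.0391
```

Run:
```python
from h import *
s=Cam("side")
crop(s.im,340,220,150,120,5,"pics/ab.png")
go((405.9,-351.5,-9,83.7))
b=np.array([405.9,-351.5,37])/1000; print([(s.proj(b+[0,0,dz])-[340,220])*5 for dz in (0,.08)])
```

```text
t 24.85 p [ 413.8 -352.1   90.1] yaw 83.78 tilt 0.25 q1 -43.9 q6 -127.7 open 39.5 F [ 0.  -0.1 -0.1]
(405.9, -351.5, -9, 83.7) -> [ 0.2 -8.  99.1] twist 0.1 or -179.9
[array([275.75711737, 581.64105949]), array([286.83368664, 358.01234642])]
```

View pics/ab.png

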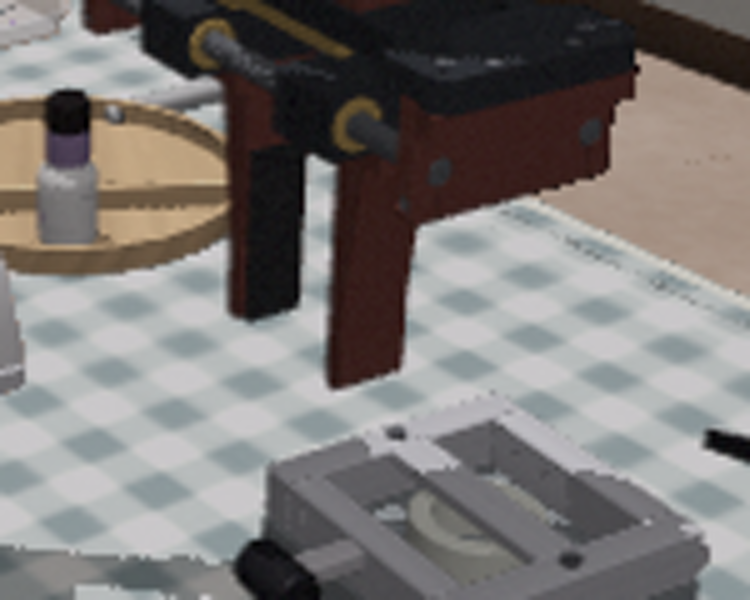

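play_rows(motion=[[[0,-0.008,0.01],0],[[0,-0.008,0.03],0],[[0,-0.008,0.06],0],[[0,-0.008,0.085],0],[[0,-0.008,0.096],0],[[0,-0.008,0.098],0],[[0,-0.008,0.098],0],[[0,-0.008,0.098],0]])

```text
clock: 25.52
eef_pos: [0.4063, -0.3527, -0.0065]
eef_rot: [2.335, 2.093, -0.004]
ft_force: [0.1, 0.1, 0.8]
opening: 0.0395
```

Run:
```python
from h import *
s=Cam("side");env.read_camera("side")
crop(s.im,340,250,150,110,5,"pics/ac.png")
go((405.9,-351.5,-9,83.7))
```

```text
t 25.62 p [ 406.5 -353.    -6.1] yaw 83.74 tilt 0.39 q1 -44.5 q6 -128.2 open 39.7 F [-0.   0.2  0.4]
(405.9, -351.5, -9, 83.7) -> [ 1.4 -0.8  2.9] twist 0.0 or -180.0
```

View pics/ac.png

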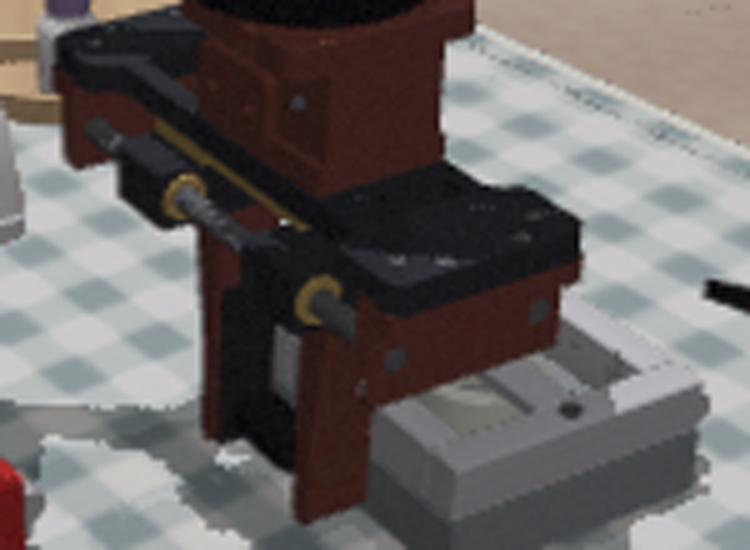

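The fingers straddle the grip bar at (270,430). Closing.

play_rows(motion=[[[0.001,-0.001,0.002],0],[[0.001,-0.001,0.002],0],[[0.001,-0.001,0.002],0],[[0.001,-0.001,0.002],0],[[0.001,-0.001,0.002],0],[[0.001,-0.001,0.002],0],[[0.001,-0.001,0.002],0],[[0.001,-0.001,0.002],0]], claw=0.15)

```text
clock: 26.28
eef_pos: [0.4048, -0.3508, -0.0098]
eef_rot: [2.337, 2.095, -0.003]
ft_force: [-1.4, 3.6, 5.7]
opening: 0.0259
```

Run:
```python
from h import *
env.read_camera("side");env.read_camera("side")
o=env.get_obs();Rm=R.from_rotvec(o["eef_rot"]).as_matrix();go()
p=o["eef_pos"]; th=np.radians(-6.3); ux=np.array([np.cos(th),np.sin(th),0])
r=136.5;f0=np.arctan2(12,136)
for d in range(0,125,8):
    a=f0+np.radians(d)
    P=ux*(-r*np.cos(a)+r*np.cos(f0))+np.array([0,0,r*(np.sin(a)-np.sin(f0))])
    print(d,np.round(Rm.T@P,1))
```

```text
t 26.38 p [ 404.9 -350.8   -9.7] yaw 83.75 tilt 0.22 q1 -44.4 q6 -128.2 open 26.0 F [-0.5  4.3  5. ]
0 [0. 0. 0.]
8 [ -0.1   3.  -18.8]
16 [ -0.1   8.6 -37. ]
24 [ -0.2  16.7 -54.3]
32 [ -0.3  27.1 -70.2]
40 [ -0.3  39.6 -84.6]
48 [ -0.4  54.  -97. ]
56 [  -0.5   70.  -107.4]
64 [  -0.5   87.3 -115.4]
72 [  -0.5  105.5 -120.9]
80 [  -0.6  124.3 -123.9]
88 [  -0.6  143.3 -124.2]
96 [  -0.6  162.2 -121.8]
104 [  -0.6  180.6 -116.9]
112 [  -0.6  198.1 -109.4]
120 [ -0.5 214.4 -99.6]
```

play_rows(motion=[[[0,0.001,-0.009],0],[[0,0.003,-0.019],0],[[0,0.0055,-0.028],0],[[0,0.0086,-0.037],0],[[0,0.0125,-0.046],0],[[0,0.0167,-0.0543],0],[[0,0.0217,-0.0625],0],[[0,0.0271,-0.0702],0]])

```text
clock: 27.05
eef_pos: [0.4319, -0.3536, 0.0607]
eef_rot: [2.338, 2.095, -0.005]
ft_force: [1.3, 0.1, -3.8]
opening: 0.0256
```

Run:
```python
from h import *
s=Cam("side")
crop(s.im,340,220,150,110,5,"pics/ad.png")
go()
```

```text
t 27.10 p [ 433.3 -353.9   62.4] yaw 83.76 tilt 0.31 q1 -42.6 q6 -126.4 open 25.7 F [-0.2  2.8 -0.5]
```

View pics/ad.png

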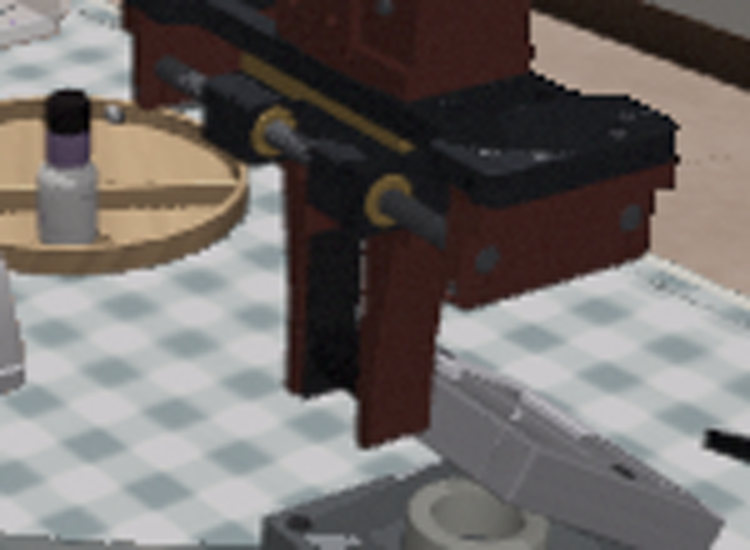

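The lid is lifting, and the ring is now visible at (475,515). Continuing the arc.

play_rows(motion=[[[0,0.0125,-0.0144],0],[[0,0.0269,-0.0268],0],[[0,0.0429,-0.0372],0],[[0,0.0602,-0.0452],0],[[0,0.0784,-0.0507],0],[[0,0.0972,-0.0537],0],[[0,0.1162,-0.054],0],[[0,0.1351,-0.0516],0]])

```text
clock: 27.77
eef_pos: [0.5671, -0.3685, 0.1139]
eef_rot: [2.336, 2.093, -0.004]
ft_force: [-2.0, 1.1, 2.9]
opening: 0.026
```

play_rows(motion=[[[0,0.0092,0.0022],0],[[0,0.0184,0.005],0],[[0,0.0272,0.0085],0],[[0,0.0359,0.0124],0],[[0,0.0441,0.017],0],[[0,0.0441,0.017],0],[[0,0.0441,0.017],0],[[0,0.0441,0.017],0]])

```text
clock: 28.43
eef_pos: [0.6119, -0.3734, 0.0975]
eef_rot: [2.332, 2.092, -0.0]
ft_force: [3.5, 0.8, 4.6]
opening: 0.0259
```

Run:
```python
from h import *
s=Cam("side");t=Cam("top")
crop(s.im,340,170,160,120,5,"pics/ae.png");crop(t.im,390,160,110,110,5,"pics/ae2.png")
go()
```

```text
t 28.53 p [ 611.8 -373.4   97.6] yaw 83.78 tilt 0.50 q1 -34.0 q6 -117.8 open 25.7 F [3.6 0.6 5.1]
```

View pics/ae.png

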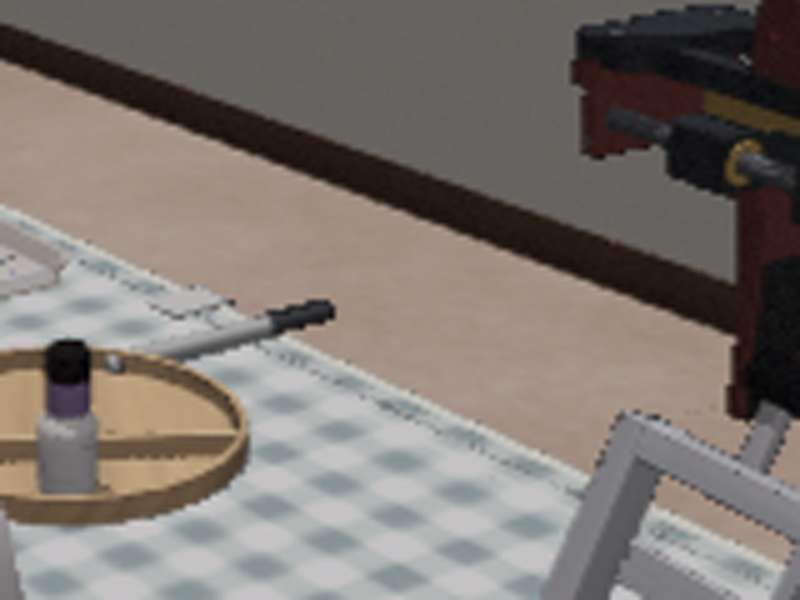

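The lid is about 27° past vertical. Releasing it and lifting off.

play_rows(motion=[[[0,0,0],0],[[0,0,0],0],[[0,0,0],0],[[0,0,0],0],[[0,0,-0.015],0],[[0,0,-0.03],0],[[0,0,-0.05],0],[[0,0,-0.06],0]], claw=0.5)

```text
clock: 29.2
eef_pos: [0.6099, -0.3731, 0.1569]
eef_rot: [2.336, 2.093, -0.004]
ft_force: [-0.0, 0.3, 0.8]
opening: 0.0439
```

Run:
```python
from h import *
s=Cam("side");t=Cam("top")
crop(s.im,370,190,150,120,5,"pics/af.png");crop(t.im,390,160,110,110,5,"pics/af2.png")
go((485.3,-360,100,83.7))
```

```text
t 29.30 p [ 610.5 -373.4  157.5] yaw 83.73 tilt 0.43 q1 -34.1 q6 -117.8 open 43.8 F [ 0.9 -0.5  0.6]
(485.3, -360, 100, 83.7) -> [   0.  -126.1   56.9] twist 0.0 or -180.0
```

View pics/af.png

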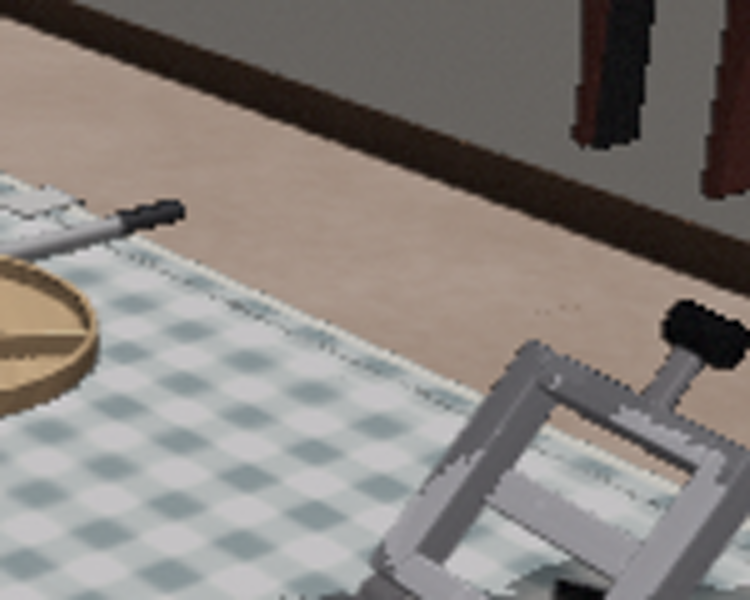

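View pics/af2.png

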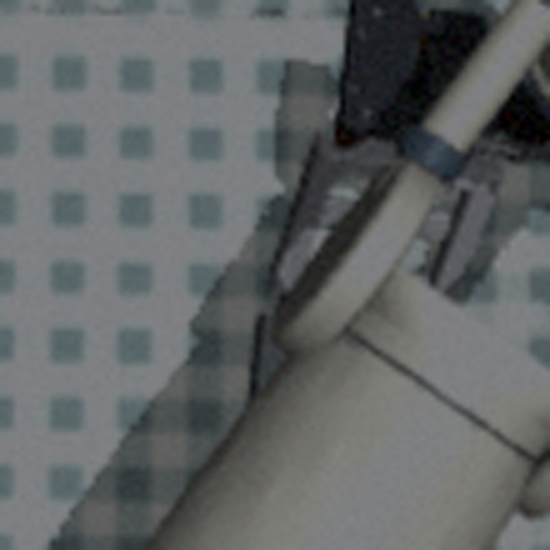

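The lid stays open with its bar at (705,335). Moving above the ring.

play_rows(motion=[[[0,-0.035,0],0],[[0,-0.075,0],0],[[0,-0.105,0],0],[[0,-0.12,0.01],0],[[0,-0.126,0.035],0],[[0,-0.126,0.055],0],[[0,-0.126,0.057],0],[[0,-0.126,0.057],0]], claw=0.8)

```text
clock: 29.97
eef_pos: [0.4832, -0.3583, 0.0948]
eef_rot: [-2.338, -2.095, 0.005]
ft_force: [0.1, -0.6, 0.3]
opening: 0.0702
```

Run:
```python
from h import *
env.read_camera("side");s=Cam("side")
crop(s.im,360,220,150,150,4,"pics/ag.png")
go((485.3,-360,-4,83.7))
for z in(.022,.036): print((s.proj([.4853,-.360,z])-[360,220]+.5)*4-.5)
```

```text
t 30.07 p [ 484.7 -359.4   98. ] yaw 83.75 tilt 0.24 q1 -39.7 q6 -123.4 open 70.2 F [-0.3  0.8 -0.4]
(485.3, -360, -4, 83.7) -> [ -0.2   0.5 102. ] twist 0.0 or -180.0
[300.04584183 442.05198543]
[302.63741625 413.30351393]
```

View pics/ag.png

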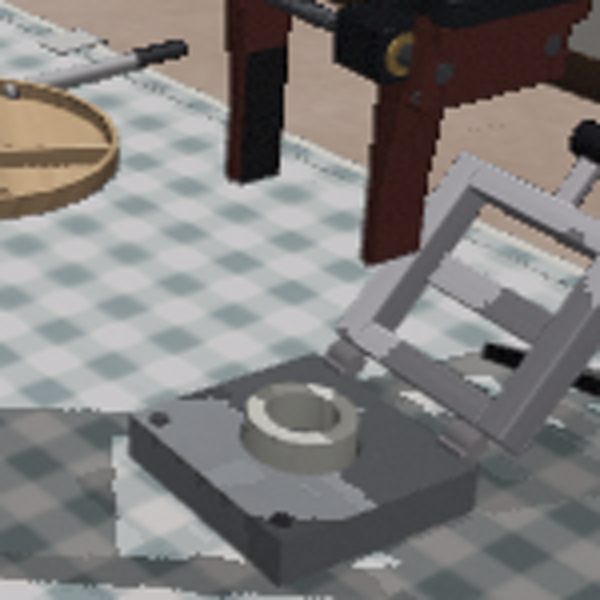

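The ring's top centre at (302,413) matches the prediction (302.6,413.3). Descending.

play_rows(motion=[[[0,0.001,0.02],0],[[0,0.001,0.05],0],[[0,0.001,0.075],0],[[0,0.001,0.09],0],[[0,0.001,0.097],0],[[0,0.001,0.1],0],[[0,0.001,0.1],0],[[0,0.001,0.1],0]])

```text
clock: 30.73
eef_pos: [0.4864, -0.3605, -0.0005]
eef_rot: [2.335, 2.093, -0.003]
ft_force: [0.9, -0.3, 0.4]
opening: 0.0705
```

Run:
```python
from h import *
env.read_camera("side");s=Cam("side")
crop(s.im,370,240,130,130,6,"pics/ah.png")
go((485.3,-360,-4,83.7))
```

```text
t 30.83 p [ 4.864e+02 -3.605e+02 -4.000e-01] yaw 83.74 tilt 0.37 q1 -39.7 q6 -123.4 open 70.0 F [ 0.6 -0.3 -0.3]
(485.3, -360, -4, 83.7) -> [ 0.4 -1.2  3.6] twist 0.0 or -180.0
```

View pics/ah.png

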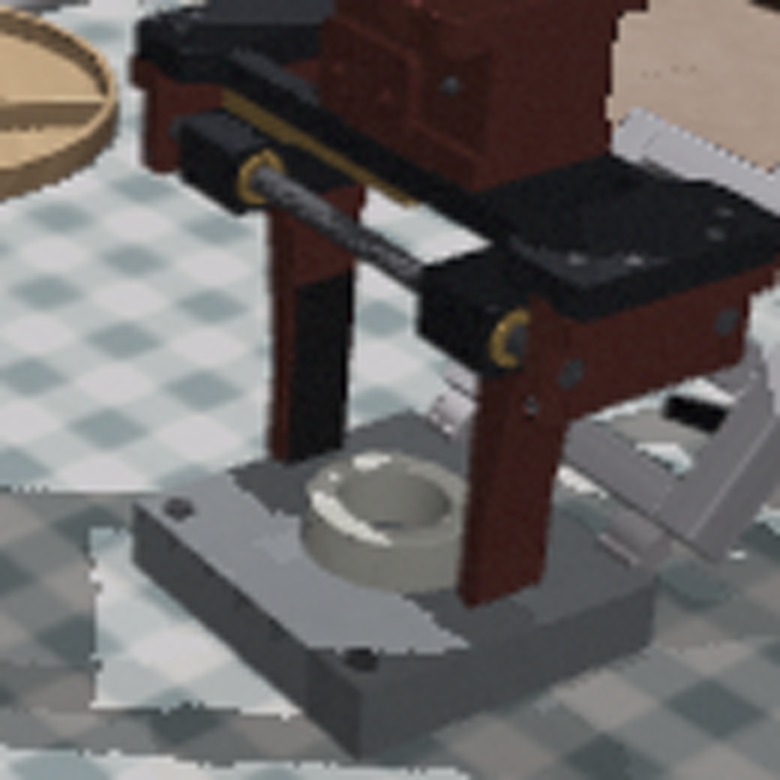

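play_rows(motion=[[[0,-0.001,0.002],0],[[0,-0.001,0.003],0],[[0,-0.001,0.003],0],[[0,-0.001,0.003],0],[[0,-0.001,0.003],0],[[0,-0.001,0.003],0],[[0,-0.001,0.003],0],[[0,-0.001,0.003],0]])

```text
clock: 31.5
eef_pos: [0.4844, -0.3596, -0.0054]
eef_rot: [2.337, 2.095, -0.004]
ft_force: [-0.7, 0.2, -0.7]
opening: 0.0704
```

play_rows(motion=[[[0,0,0],0],[[0,0,0],0],[[0,0,0],0],[[0,0,0],0],[[0,0,0],0],[[0,0,0],0],[[0,0,0],0],[[0,0,0],0]], claw=0.4)

```text
clock: 32.17
eef_pos: [0.4844, -0.3596, -0.0055]
eef_rot: [2.337, 2.095, -0.004]
ft_force: [-0.0, -0.2, -0.2]
opening: 0.0443
```

Run:
```python
from h import *
s=Cam("side")
crop(s.im,370,240,130,130,6,"pics/ai.png")
go()
```

```text
t 32.22 p [ 484.4 -359.7   -5.4] yaw 83.74 tilt 0.23 q1 -39.7 q6 -123.4 open 44.5 F [0.1 0.3 0.6]
```

View pics/ai.png

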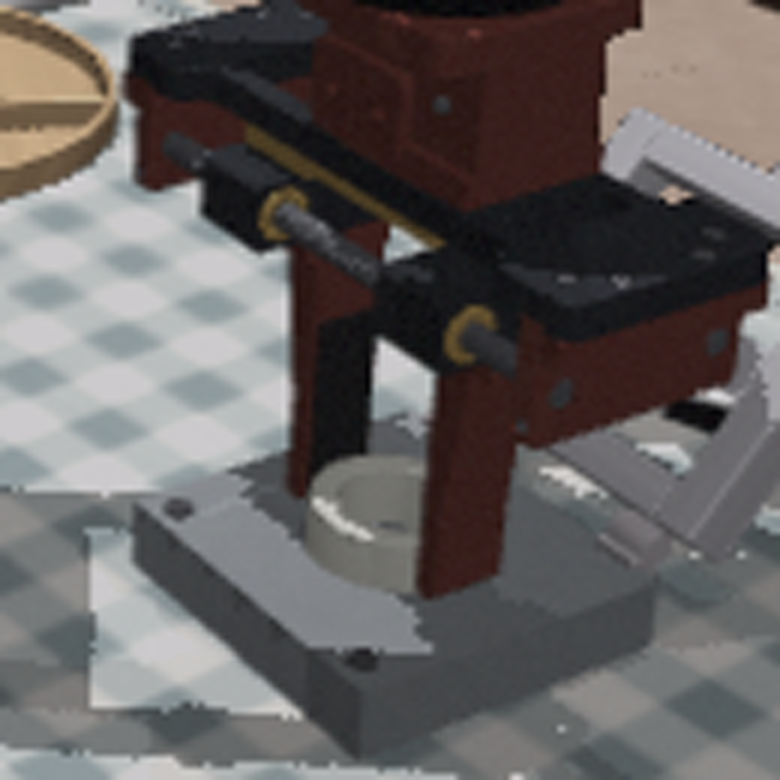

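play_rows(motion=[[[0,0,-0.006],0],[[0,0,-0.015],0],[[0,0,-0.028],0],[[0,0,-0.05],0],[[0,0,-0.08],0],[[0,0,-0.105],0],[[0,0,-0.115],0],[[0,0,-0.115],0]])

```text
clock: 32.88
eef_pos: [0.486, -0.3605, 0.1146]
eef_rot: [2.331, 2.09, -0.002]
ft_force: [-1.0, -0.4, -0.4]
opening: 0.0446
```

Run:
```python
from h import *
env.read_camera("side");s=Cam("side")
crop(s.im,370,220,150,150,5,"pics/aj.png")
go((582.8,1.7,108,83.7))
```

```text
t 32.98 p [ 484.4 -359.2  109.4] yaw 83.74 tilt 0.24 q1 -39.7 q6 -123.4 open 44.7 F [-0.2  0.6 -1.8]
(582.8, 1.7, 108, 83.7) -> [ 3.695e+02  5.840e+01 -1.000e-01] twist 0.0 or -180.0
```

View pics/aj.png

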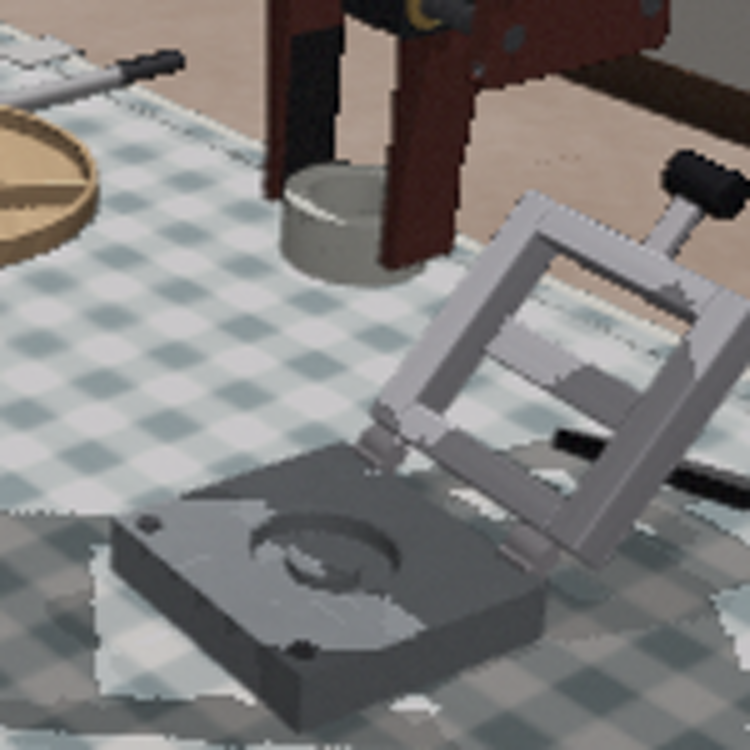

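The ring is out of the pocket (340,225) and held level, and the lid is still open. Carrying it to the round tray.

play_rows(motion=[[[0.03,0.005,0],0],[[0.07,0.011,0],0],[[0.11,0.017,0],0],[[0.15,0.024,0],0],[[0.19,0.03,0],0],[[0.23,0.036,0],0],[[0.265,0.042,0],0],[[0.295,0.047,0],0]])

```text
clock: 33.65
eef_pos: [0.5624, -0.0682, 0.1056]
eef_rot: [-2.338, -2.098, 0.007]
ft_force: [0.5, -1.1, -0.6]
opening: 0.0447
```

play_rows(motion=[[[0.03,0.005,0],0],[[0.055,0.009,0],0],[[0.07,0.011,0],0],[[0.074,0.0115,0],0],[[0.074,0.0115,0],0],[[0.074,0.0115,0],0],[[0.074,0.0115,0],0],[[0.074,0.0115,0],0]])

```text
clock: 34.32
eef_pos: [0.5826, -0.0, 0.1078]
eef_rot: [2.339, 2.093, -0.005]
ft_force: [-0.4, -0.1, -0.3]
opening: 0.0446
```

Run:
```python
from h import *
env.read_camera("side");s=Cam("side")
crop(s.im,290,140,150,130,5,"pics/ak.png")
go((582.8,1.7,-5,83.7))
```

```text
t 34.42 p [5.827e+02 2.000e-01 1.082e+02] yaw 83.66 tilt 0.23 q1 -3.2 q6 -86.9 open 44.2 F [-0.4 -0.3 -0.1]
(582.8, 1.7, -5, 83.7) -> [  1.9  -0.2 113.2] twist -0.0 or 180.0
```

View pics/ak.png

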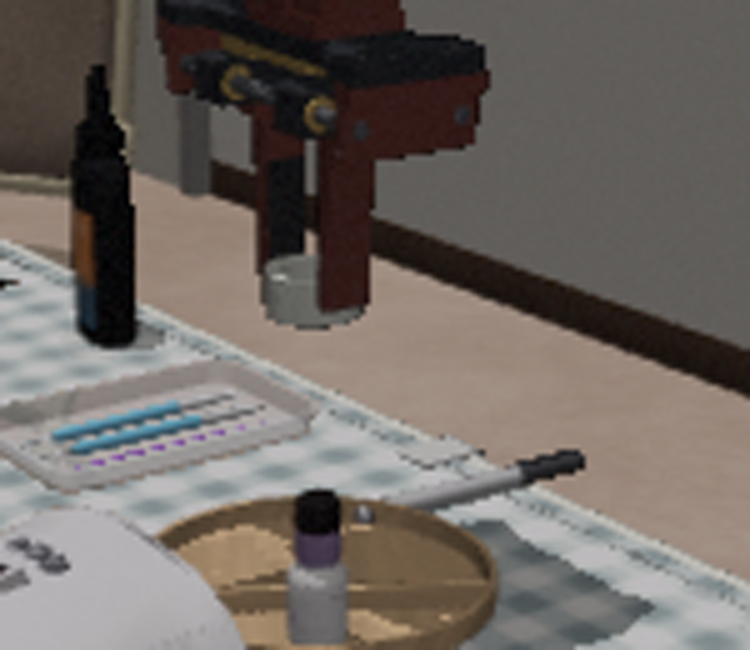

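play_rows(motion=[[[0.002,0,0.025],0],[[0.002,0,0.055],0],[[0.002,0,0.085],0],[[0.002,0,0.105],0],[[0.002,0,0.113],0],[[0.002,0,0.116],0],[[0.002,0,0.116],0],[[0.002,0,0.116],0]])

```text
clock: 35.08
eef_pos: [0.5842, 0.0025, -0.006]
eef_rot: [2.336, 2.093, -0.001]
ft_force: [0.3, -0.0, 0.3]
opening: 0.0446
```

play_rows(motion=[[[0,0,0.002],0],[[0,0,0.004],0],[[0,0,0.006],0],[[0,0,0.008],0],[[0,0,0.008],0],[[0,0,0.008],0],[[0,0,0.008],0],[[0,0,0.008],0]])

```text
clock: 35.75
eef_pos: [0.5831, 0.0027, -0.0158]
eef_rot: [2.337, 2.095, -0.004]
ft_force: [0.8, 1.0, -0.7]
opening: 0.0445
```

Run:
```python
from h import *
env.read_camera("side");s=Cam("side")
crop(s.im,290,140,150,130,5,"pics/al.png")
go((582.8,1.7,-16.5,83.7))
```

```text
t 35.85 p [583.1   2.7 -15.8] yaw 83.74 tilt 0.23 q1 -2.9 q6 -86.6 open 45.1 F [ 0.4 -0.4  0.5]
(582.8, 1.7, -16.5, 83.7) -> [-1.  -0.2  0.7] twist 0.0 or -180.0
```

View pics/al.png

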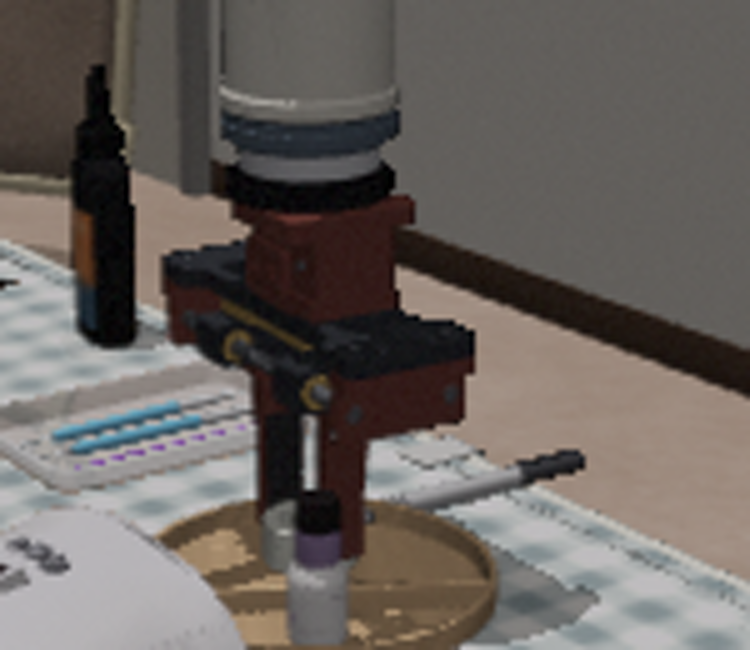

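Almost down, with no contact yet. A little lower.

play_rows(motion=[[[0,0,0.0005],0],[[0,0,0.001],0],[[0,0,0.0015],0],[[0,0,0.002],0],[[0,0,0.002],0],[[0,0,0.002],0],[[0,0,0.002],0],[[0,0,0.002],0]])

```text
clock: 36.52
eef_pos: [0.5832, 0.0027, -0.0165]
eef_rot: [2.337, 2.094, -0.003]
ft_force: [-4.4, 0.8, 6.4]
opening: 0.0444
```

play_rows(motion=[[[0,0,0],0],[[0,0,0],0],[[0,0,0],0],[[0,0,-0.01],0],[[0,0,-0.04],0],[[0,0,-0.075],0],[[0,0,-0.11],0],[[0,0,-0.13],0]], claw=0.6)

```text
clock: 37.18
eef_pos: [0.5843, 0.0032, 0.1174]
eef_rot: [2.334, 2.092, 0.002]
ft_force: [-0.0, -0.2, 0.2]
opening: 0.0528
```

Run:
```python
from h import *
env.read_camera("side");s=Cam("side")
crop(s.im,290,140,150,130,5,"pics/am.png")
go((480,200,130,83.7),(450,150,140,83.7))
```

```text
t 37.28 p [585.6   3.1 118.5] yaw 83.73 tilt 0.61 q1 -2.9 q6 -86.6 open 52.6 F [0.9 0.8 0. ]
(480, 200, 130, 83.7) -> [ 184.2 -126.4  -13.4] twist 0.0 or -180.0
(450, 150, 140, 83.7) -> [ 131.2 -150.6  -23.4] twist 0.0 or -180.0
```

View pics/am.png

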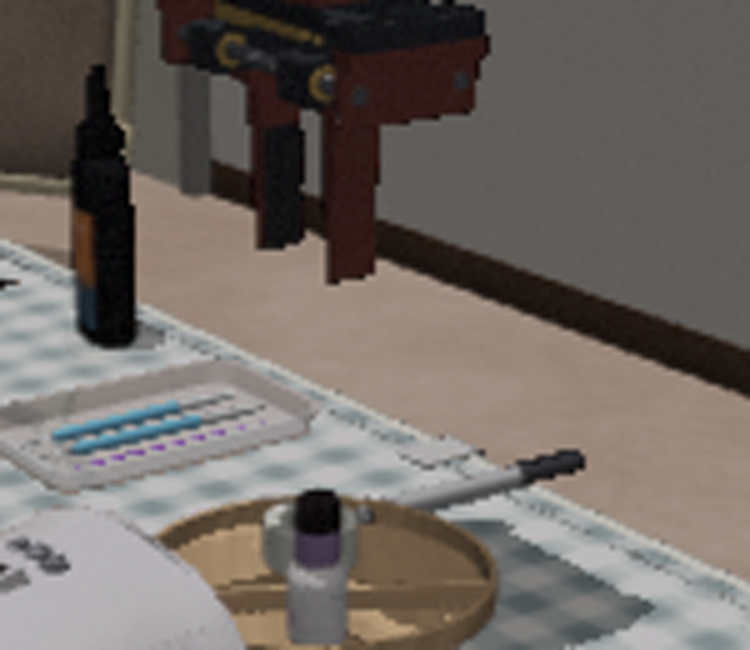

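play_rows(motion=[[[0.025,-0.028,-0.008],0],[[0.05,-0.057,-0.015],0],[[0.075,-0.086,-0.02],0],[[0.1,-0.115,-0.023],0],[[0.12,-0.138,-0.023],0],[[0.131,-0.15,-0.023],0],[[0.131,-0.15,-0.023],0],[[0.131,-0.15,-0.023],0]])

```text
clock: 37.95
eef_pos: [0.4477, 0.1502, 0.1339]
eef_rot: [2.335, 2.097, -0.005]
ft_force: [-0.4, -0.7, -0.3]
opening: 0.0525
```

Run:
```python
from h import *
env.read_camera("side");s=Cam("side");t=Cam("top")
crop(t.im,150,130,350,170,2.28,"pics/an.png");crop(s.im,200,120,300,240,2.6,"pics/an2.png")
crop(t.im,300,170,80,80,8,"pics/an3.png")
go()
```

```text
t 38.10 p [448.7 149.  133.9] yaw 83.67 tilt 0.27 q1 14.4 q6 -69.3 open 52.8 F [-0.9  0.2 -0.6]
```

View pics/an.png

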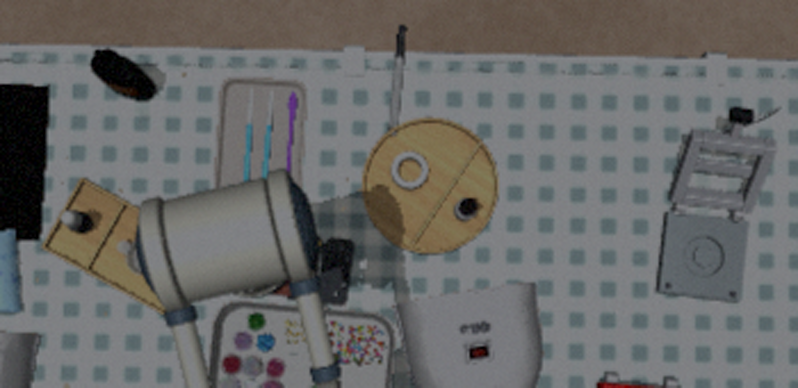

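View pics/an2.png

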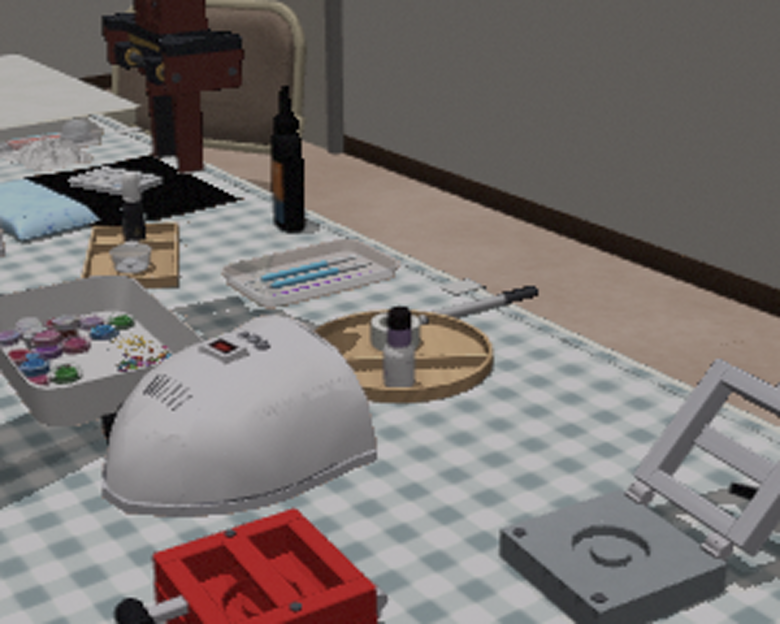

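View pics/an3.png

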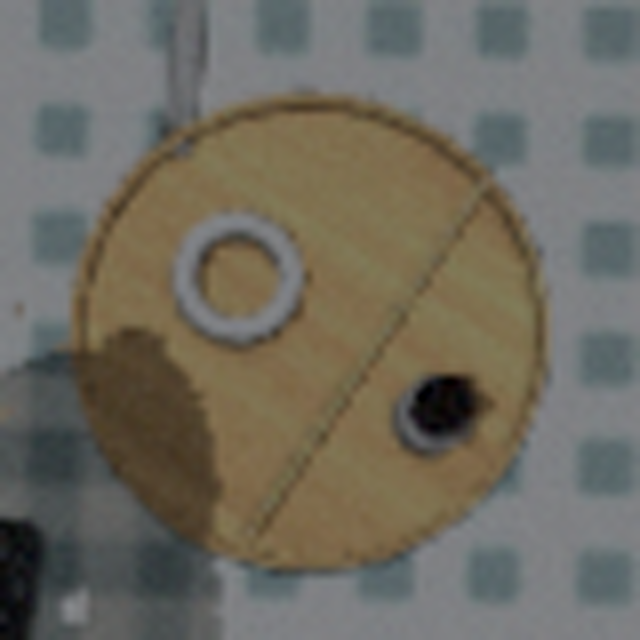

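The ring lies flat at (238,278) and the gel bottle is upright at (435,410), each in its own bay. The dropper and cup are in the rectangular tray, the lid is open, and the resin bottle is standing. Handing in.

Run:
```python
from workcell import env
print(env.finish_job())
```

```text
the job is handed in; nothing more can be done
None
```

Both kits are made up and the job was handed in at about 38 s of the 118 s allowed. I placed the dropper bottle, then the mixing cup, then the gel bottle. After that I swung the lid about 27° past vertical, released it, and moved the ring from the clamp to the round tray.

**Last checks:** In the side picture the dropper bottle and cup stand upright in the narrow and wide bays of the rectangular tray. Both views show the gel bottle upright and the ring flat in their bays of the round tray. The lid is resting open, the resin bottle is standing, and the arm is clear of everything. The highest contact force I read was about 7 N; a brief 14 N reading came from the arm braking in free air.

**What disagreed or went wrong:**
- **Fingertip height:** the fingertips sat about 28–29 mm above the reported TCP. My first close on the dropper bottle therefore caught its cap, so I reopened and gripped lower on the body. I allowed for the offset after that.
- **Arm path:** a frame mistake while carrying the cup swung the arm inward, to about 0.28 m from the base. The last joint came within about 0.3° of its limit, but nothing was touched.
- **Cup view:** in the final top picture the arm partly hid the cup, so its placement rests on the side view.

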